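Square up the blanks and screw the hold-down home

TASK

Knock the three loose aluminium blanks in the clamp fixture up flush against the end stop, so that their edges line up. Then take the flat-handled screwdriver from the rack and drive the slotted hold-down screw clockwise fully home, keeping the bit pressed to the bottom of the slot; turn the screw only with the screwdriver. Put the screwdriver back upright in its hole in the rack, and leave the round-handled scraper in its own hole.

Things in the scene. Friction and masses are not known exactly. Their poses are not given: they have to be found in the camera images.
- fixture: Fixed clamp fixture; origin on the table, +x from its open near end to the end stop, z up (mm): bed x -61..89, y +-75, top z 20; side guides, inner faces y +-48, top z 34, x -55..85; end stop face x 70, top z 50; bridge over the blanks x -8..28, y +-73, z 52..64, carrying the hold-down screw at x 10, y 0. Clear at the open end.
- plate0: Lowest of three equal loose aluminium blanks stacked between the guides, 140 x 90 x 5 mm, 170 g; axes as the fixture's, origin at the centre of the underside, 20 mm above the table. Flush on the stop: origin at fixture x 0, near edge at x -70 (9 mm beyond the bed). Each starts 6 to 32 mm further out. Some 5 to 8 N on their near edges slides all three.
- plate1: Middle blank, same as plate0; its underside is 25 mm above the table.
- plate2: Top blank, same as plate0; its underside is 30 mm and its top 35 mm above the table.
- screw (a joint): Turn of the hold-down screw, rad: grows clockwise seen from above, starts between 0.4 and 1.0, stops hard at 2.4 = fully home. Needs about 0.12 N m (friction; it stays where it is left). It sinks 2.5 mm per rad, so the bit must follow it down; its foot meets the top blank at home.
- screw_head: Square steel head of the hold-down screw, 32 x 32 mm, with one slot in its top, closed at both ends: 20 mm long, 7 mm wide, 8 mm deep. Origin at the centre of the slot's floor (72 mm above the table when home), x along the slot, z up. Head top is 8 mm above the origin.
- driver: Screwdriver upright in one of the two rack holes, 160 g. Origin on its axis under a 38 mm round flange 6 mm thick, z up. Above the flange a flat-sided black handle, 44 mm along x, 24 mm along y, z 6..66 mm (cap to 68); grip it across the 24 mm. Below, a 12 mm shank and a blade 16 mm wide (x), 4 mm thick (y), ending at z -70 (last 4 mm: 14 x 3).
- driver_tip (a point): Centre of the end of the screwdriver's blade, 70 mm below the driver's origin on its axis; axes as the driver's (x along the blade's width).
- rack: Fixed grey tool rack, a 60 x 170 mm plate on two end legs, its top 80 mm above the table, with two 22 mm square holes right through at y -42 and +42 mm. Origin on the table under its centre. A tool stands with its flange on the plate.
- rack_hole0 (a point): Centre of the mouth of the hole at the rack's y -42 mm, on the plate's top.
- rack_hole1 (a point): Centre of the mouth of the hole at the rack's y +42 mm, on the plate's top.
- scraper: Round-handled scraper in the other rack hole, to be left there: 36 mm flange, round handle up to 28 mm across, 44 mm high above its origin, which is on the axis at the flange's underside.
Not all that is in view belongs to the job. Leave any blue or red look-alike of the rack alone.

How it is judged:
By the outcome, as a careful person would: the job done as asked, in the order asked, and still so for the second after the job is handed in, with the robot touching nothing.
It also fails if it takes over 72 s, if anything falls off the work surface, if the arm or the gripper's body presses on something with over 40 N, if the wrist force passes 120 N, or if a joint passes its speed limit or range.

ROBOT

A 7-joint arm with a two-finger parallel gripper is mounted at the origin on the work surface. World frame = base frame: x ahead of the robot, y to its left, z up, the work surface at z = 0. Lengths are in m, angles in degrees, forces in N, time in s.
With the tool pointing down it reaches from about 0.4 to 0.875 m from the base axis. Payload 6.5 kg.
Tool frame: the origin (TCP) lies between the finger pads; the fingertips stand 19 mm ahead of it and the grasp point (between the pads) is the TCP; z points along the fingers, x is the direction in which the jaws open and shut, and the axes are right-handed (so a half turn about z gives the same grasp; the last joint's range is limited). The gripper opens to 88 mm and grips with 3 to 60 N. Pads are 18 mm wide; open, the fingers measure 123 mm over their backs; the gripper's body (75 mm by 187 mm) begins 45 mm behind the grasp point.
Start: joints at [-79.194, 30.733, -0.252, 88.115, 0.149, 61.152, -4.079], TCP at [0.164, 0.629, 0.235] pointing down, gripper open.
Joint ranges: [-154.64, 154.64], [-21.42, 123.67], [-72.66, 72.17], [13.99, 137.28], [-74.86, 254.86], [10.95, 109.41], [-158.01, 158.01]. Speed limits (degrees/s): [136.94, 136.94, 180, 180, 180, 180, 180].

INTERFACE

Orientations are given as a 3x3 rotation matrix whose columns are the frame's x, y, z axes.
In Python, from cell import status, viewer, job gives the robot as it stands. The module is installed in compiled form; this text tells all that it offers.
- The arm moves only by the tool carry_out, never from a script. Its argument "moves" is a list of rows, each an object of numbers: "dx", "dy", "dz": the shift along the tool's x, y, z in mm; "yaw": the turn about the tool's z in degrees. A call has 1 to 20 rows; each row is the pose to reach, as a shift and turn from the pose commanded when the call began, along the tool's axes at that moment; what a row does not reach only later rows make up. A row lasts 1/10 s, in which the tool goes at most 50 mm and 8.59 degrees, less where a joint would pass 70% of its speed; a pose out of reach is approached as far as the arm can. A call with a gripper value outside its range is refused whole. "hand" is the gripper command: -1 is fully open, 1 is shut, values between are in proportion, set as the call begins (left out, the last holds). The fingers move at their own pace and stop on an object; the grip force is fixed at half the most. Time passes only in rows, so rows that repeat a pose let the fingers close. It gives the time, the measured TCP pose, the force and the opening at its end, in the units of the state.
- status.sense(): the state, without advancing time (a new reading comes with each control period).
- viewer.read_camera(name): name is "side" or "top" or "wrist"; returns the picture (420x560x3 uint8, blue, green, red); there is no depth.
- viewer.camera_info(name): a dict with "mtx" (3x3 intrinsics, pixels), "R" (3x3) and "t" (3): a world point X has camera coordinates R X + t. Camera axes: x right, y down, z forward; pixel columns grow to the right and rows downward; lengths in m; the calibration is good to about 2 mm. A picture is of the moment at which its call begins: read the wrist's pose just before it. camera_info takes no time and is no camera call; for the wrist camera it gives the pose at the moment of the call.
- job.job_done(): hands the job in, once; it reports no verdict.
The state is a dict: "t": time; "joints": joint angles; "joint_vel": joint speeds; "tau": joint torques, N m; "ee_pos": TCP position; "eef_rot": TCP orientation; "contact_force": force on the tool from outside, world axes, zero at the start; "wrist_torque": the same for the moment, N m; "finger_gap": finger opening in m.
Only numpy, scipy, OpenCV 4.12 (cv2) and the standard library are available. Lean on these libraries where they do the work, as an engineer would, in place of code of your own. Each camera call takes 0.05 s, during which the arm holds its last target.

## Working session

There is one attempt and no reset: what is moved stays moved. The work goes in short steps, Python scripts to look and compute and a tool call to move; the robot and the scene stay as the last step left them, time stands still between calls to the robot, and variables do not carry over. Pictures are saved under pics/ and viewed, and the job is handed in when it is done.

Besides the shell and the picture viewer there is one more tool, called after "Emit:" as name(argument=value, ...) on one line, values as JSON. carry_out: Moves the arm, as the interface text tells. Its arguments: {"type":"object","properties":{"moves":{"type":"array"},"hand":{"type":"number"}},"required":["moves"]}

```bash
mkdir -p pics; ls; python3 - <<'E'
from cell import status, viewer, job
import cv2,numpy as np
np.set_printoptions(precision=4,suppress=True)
s=status.sense()
for k in s: print(k,np.array(s[k]).tolist())
for n in ["side","top","wrist"]:
    i=viewer.camera_info(n); print(n,np.array(i["mtx"]).tolist(),np.array(i["R"]).round(4).tolist(),np.array(i["t"]).round(4).tolist())
    cv2.imwrite(f"pics/a_{n}.png",viewer.read_camera(n))
E
```

```text
pics
t 0.0
joints [-79.19564830747878, 30.776710318728014, -0.25251194928553006, 88.16906412210463, 0.1493113414974445, 61.152893122693385, -4.079802532224864]
joint_vel [0.013701733551472691, 0.03857867305188614, 0.026436101543665127, -0.0023514312279206513, 0.08605524273996938, -0.06388927472009387, -0.008283211317300644]
tau [0.0005463507295644376, -57.098368406295776, 0.9908469021320343, -25.160173773765564, -0.05633845925331116, 0.018076648120768368, 0.0001878061038951273]
ee_pos [0.1636982737951553, 0.6284153599926312, 0.2341594100227823]
eef_rot [[0.25198367572219615, 0.9677314421018577, -0.00028833485678056035], [0.9677299738190098, -0.2519837975902254, -0.001692195102930284], [-0.0017102461194655049, 0.00014737525867210025, -0.9999985266682865]]
contact_force [0.4064012453575701, -0.09028373458998937, -0.31125143953221923]
wrist_torque [0.0334589096208898, -0.011841758141989045, 0.01376605652208964]
finger_gap 0.08819029693609093
side [[406.44780039034094, 0.0, 280.5089790519632], [0.0, 406.44780039034094, 207.72379513649062], [0.0, 0.0, 1.0]] [[-0.8395, -0.5431, 0.0177], [-0.3605, 0.5324, -0.7659], [0.4066, -0.6493, -0.6427]] [0.3189, 0.2879, 0.6557]
top [[449.3800233207509, 0.0, 282.05001979625297], [0.0, 449.3800233207509, 209.646328268423], [0.0, 0.0, 1.0]] [[-0.0055, -1.0, 0.0056], [-0.9889, 0.0046, -0.1485], [0.1485, -0.0064, -0.9889]] [-0.11, 0.4393, 1.1845]
wrist [[375.9830881429588, 0.0, 271.96125866488325], [0.0, 375.9830881429588, 212.6408002566958], [0.0, 0.0, 1.0]] [[0.2525, 0.9676, -0.0019], [0.9317, -0.2426, 0.2702], [0.261, -0.0699, -0.9628]] [-0.6494, -0.037, 0.3893]
```

View pics/a_top.png

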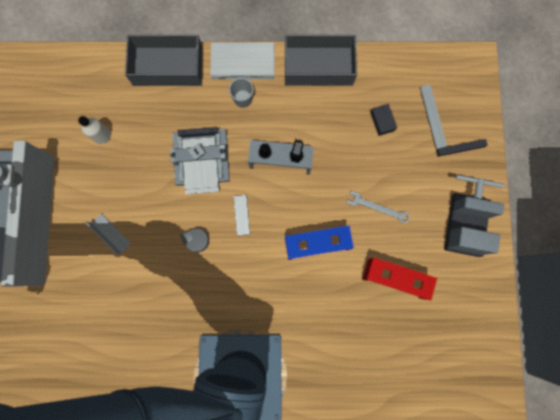

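View pics/a_side.png

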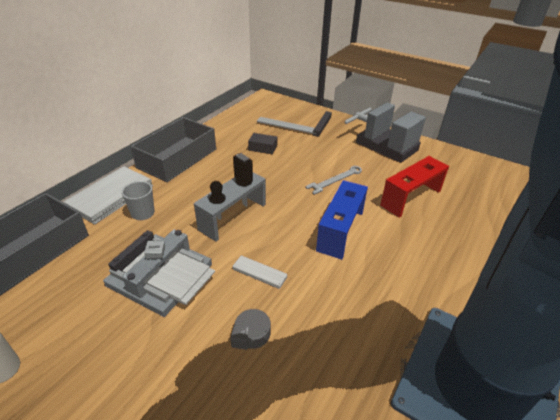

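View pics/a_wrist.png

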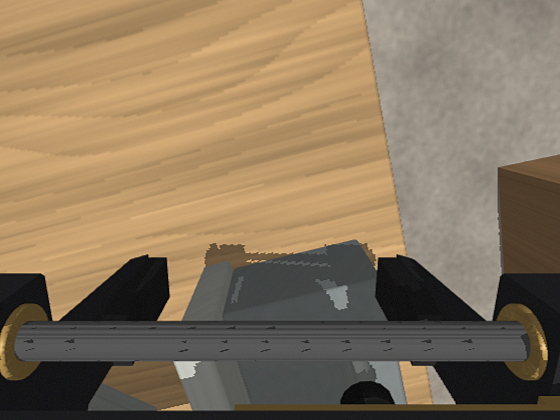

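```bash
cat > h.py <<'E'
import numpy as np,cv2
from cell import status,viewer,job
np.set_printoptions(precision=4,suppress=True)
class Cam:
    def __init__(s,n):
        i=viewer.camera_info(n); s.K=np.array(i["mtx"]);s.R=np.array(i["R"]);s.t=np.array(i["t"]).ravel(); s.C=-s.R.T@s.t
        s.P=s.K@np.c_[s.R,s.t]
    def plane(s,uv,z):
        d=s.R.T@np.linalg.inv(s.K)@np.array([uv[0],uv[1],1.]); return s.C+d*(z-s.C[2])/d[2]
    def proj(s,X):
        p=s.P@np.r_[X,1.]; return p[:2]/p[2]
def tri(c1,p1,c2,p2):
    X=cv2.triangulatePoints(c1.P,c2.P,np.array(p1,float).reshape(2,1),np.array(p2,float).reshape(2,1)); X=(X[:3]/X[3]).ravel()
    return X,np.linalg.norm(c1.proj(X)-p1),np.linalg.norm(c2.proj(X)-p2)
def crop(im,x0,y0,x1,y1,k,fn):
    cv2.imwrite(fn,cv2.resize(im[y0:y1,x0:x1],None,fx=k,fy=k,interpolation=cv2.INTER_CUBIC))
E
python3 - <<'E'
from h import *
t=cv2.imread("pics/a_top.png");s=cv2.imread("pics/a_side.png")
crop(t,160,110,325,205,4.8,"pics/b_top.png")
crop(s,95,140,275,315,3.4,"pics/b_side.png")
c=Cam("top")
for n,uv,z in [("fixscrew",(199,152),.08),("bridge",(200,160),.06),("rack",(280,155),.08),("drv",(297,147),.148),("scr",(265,151),.124),("nearedge",(202,192),.035)]:
    print(n,c.plane(uv,z))
E
```

```text
fixscrew [0.5873 0.1075 0.08  ]
bridge [0.5708 0.108  0.06  ]
rack [ 0.5783 -0.1073  0.08  ]
drv [ 0.5799 -0.1498  0.148 ]
scr [ 0.5768 -0.0689  0.124 ]
nearedge [0.488  0.1052 0.035 ]
```

View pics/b_top.png

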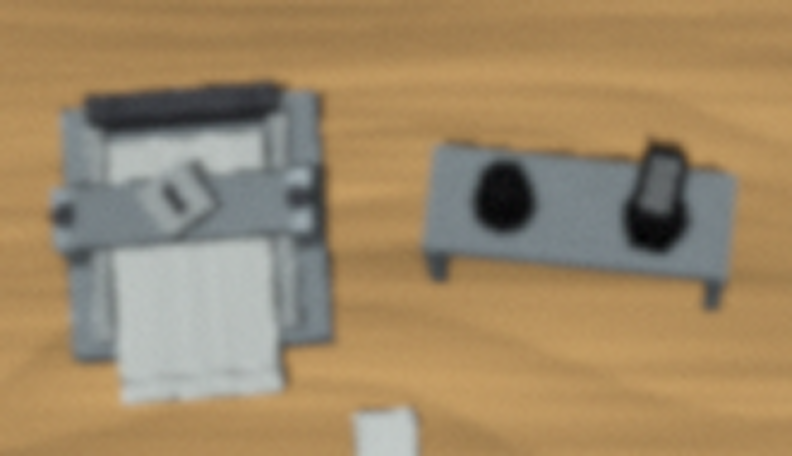

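View pics/b_side.png

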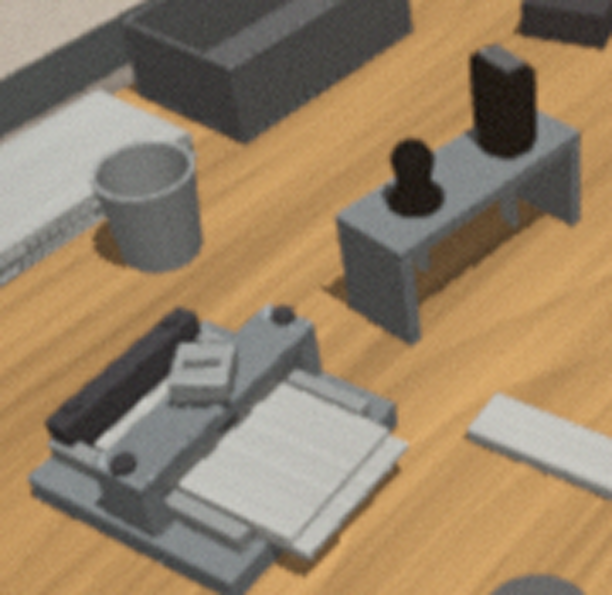

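```bash
cat >> h.py <<'E'
def go(X,ang=None,st=None):
    "dx,dy,dz (mm), yaw(deg) from present to world X, tool x at angle ang (deg) in plan"
    st=st or status.sense(); R=np.array(st["eef_rot"]);p=np.array(st["ee_pos"])
    d=R.T@(np.array(X)-p)*1000; a=np.degrees(np.arctan2(R[1,0],R[0,0]))
    y=None if ang is None else -(((ang-a)+180)%360-180)
    print("go",d.round(1),"yaw",y and round(y,2),"| now",p.round(4),"ang",round(a,2))
E
python3 - <<'E'
from h import *
s=status.sense();R=np.array(s["eef_rot"]);p=np.array(s["ee_pos"])
c=Cam("wrist")
print("cam in tool",R.T@(c.C-p), "fwd",R.T@c.R[2])
for uv in [(272,150),(272,50),(272,213),(272,400)]:
    print(uv,R.T@(c.plane(uv,.05)-p))
go([.62,.09,.3],90)
E
```

```text
cam in tool [ 0.0004 -0.0693 -0.1494] fwd [-0.0005  0.2701  0.9628]
(272, 150) [ 0.0003 -0.0329  0.1844]
(272, 50) [ 0.0004 -0.1145  0.1844]
(272, 213) [0.0003 0.0247 0.1844]
(272, 400) [0.0002 0.2329 0.1844]
go [-406.3  577.3  -65.1] yaw -14.59 | now [0.1637 0.6286 0.2344] ang 75.41
```

Emit:
carry_out(moves=[{"dx": -400, "dy": 560, "dz": -60, "yaw": -14.6}, {"dx": -400, "dy": 560, "dz": -60, "yaw": -14.6}, {"dx": -400, "dy": 560, "dz": -60, "yaw": -14.6}, {"dx": -400, "dy": 560, "dz": -60, "yaw": -14.6}, {"dx": -400, "dy": 560, "dz": -60, "yaw": -14.6}, {"dx": -400, "dy": 560, "dz": -60, "yaw": -14.6}, {"dx": -400, "dy": 560, "dz": -60, "yaw": -14.6}, {"dx": -400, "dy": 560, "dz": -60, "yaw": -14.6}, {"dx": -400, "dy": 560, "dz": -60, "yaw": -14.6}, {"dx": -400, "dy": 560, "dz": -60, "yaw": -14.6}, {"dx": -400, "dy": 560, "dz": -60, "yaw": -14.6}, {"dx": -400, "dy": 560, "dz": -60, "yaw": -14.6}, {"dx": -400, "dy": 560, "dz": -60, "yaw": -14.6}, {"dx": -400, "dy": 560, "dz": -60, "yaw": -14.6}, {"dx": -400, "dy": 560, "dz": -60, "yaw": -14.6}, {"dx": -400, "dy": 560, "dz": -60, "yaw": -14.6}, {"dx": -400, "dy": 560, "dz": -60, "yaw": -14.6}, {"dx": -400, "dy": 560, "dz": -60, "yaw": -14.6}, {"dx": -400, "dy": 560, "dz": -60, "yaw": -14.6}, {"dx": -400, "dy": 560, "dz": -60, "yaw": -14.6}])

```text
t: 2.15
ee_pos: [0.6046, 0.1016, 0.2951]
eef_rot: [[-0.001, 1.0, -0.0], [1.0, 0.001, 0.0], [0.0, -0.0, -1.0]]
contact_force: [0.8, 0.3, -0.2]
finger_gap: 0.0882
```

```bash
python3 - <<'E'
from h import *
s=status.sense();print(s["t"],s["ee_pos"],s["joints"])
np.save("pics/c.npy",Cam("wrist").P); cv2.imwrite("pics/c.png",viewer.read_camera("wrist"))
E
```

```text
2.15 [0.6046 0.1016 0.2951] [-21.701   24.0296  10.94    90.7854  -4.8797  65.6544  80.4043]
```

View pics/c.png

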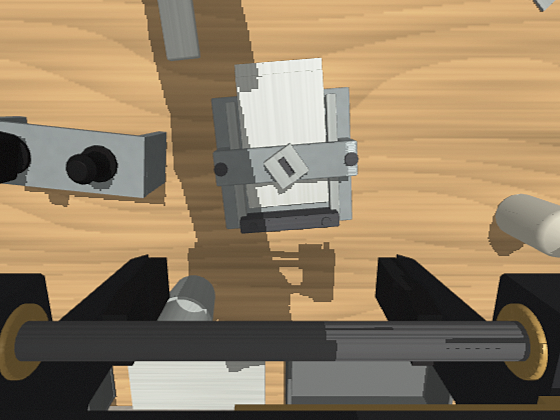

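```bash
cat >> h.py <<'E'
def snap(fn,n="wrist"):
    i=viewer.camera_info(n); np.savez(fn.replace(".png",".npz"),**{k:np.array(i[k]) for k in("mtx","R","t")})
    im=viewer.read_camera(n); cv2.imwrite(fn,im); return im
class CamF(Cam):
    def __init__(s,fn):
        i=np.load(fn); s.K=i["mtx"];s.R=i["R"];s.t=i["t"].ravel(); s.C=-s.R.T@s.t; s.P=s.K@np.c_[s.R,s.t]
E
python3 - <<'E'
from h import *
i=viewer.camera_info("wrist"); np.savez("pics/c.npz",**{k:np.array(i[k]) for k in("mtx","R","t")})
im=cv2.imread("pics/c.png")
crop(im,200,50,366,240,3.15,"pics/c1.png")
E
```

```text
(no output)
```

View pics/c1.png

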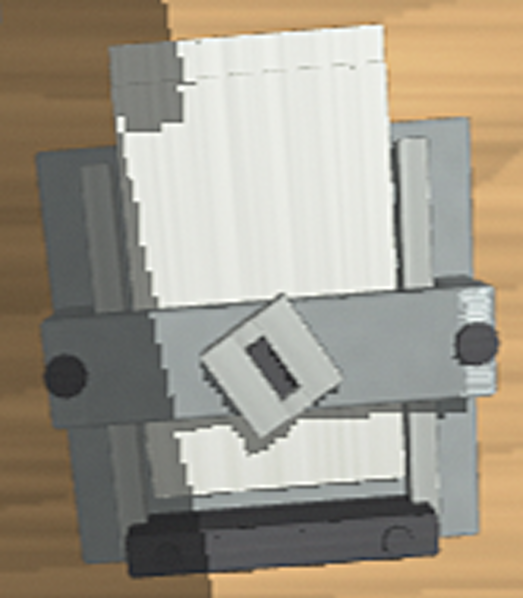

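```bash
python3 - <<'E'
from h import *
c=CamF("pics/c.npz")
f=lambda u,v,z:c.plane((200+u/3.15,50+v/3.15),z)
NL,NR,FL,FR=f(37,153,.02),f(469,117,.02),f(85,563,.02),f(477,533,.02)
print(NL,NR,FL,FR)
print(np.linalg.norm(NL-NR),np.linalg.norm(FL-FR),np.linalg.norm(NL-FL),np.linalg.norm(NR-FR))
ctr=(NL+NR+FL+FR)/4; ax=((FL+FR)-(NL+NR)); yaw=np.arctan2(ax[1],ax[0]); print("yaw",np.degrees(yaw), "edge yaw",np.degrees(np.arctan2(-(NR-NL)[0],(NR-NL)[1])),np.degrees(np.arctan2(-(FR-FL)[0],(FR-FL)[1])))
u=np.array([np.cos(yaw),np.sin(yaw)]);o=ctr[:2]-.014*u; print("origin",o)
v=np.array([-u[1],u[0]])
loc=lambda X:np.array([(X[:2]-o)@u,(X[:2]-o)@v])*1000
b1,b2=f(66,376,.066),f(476,344,.066);print("bolts",loc(b1),loc(b2),np.degrees(np.arctan2(-(b2-b1)[0],(b2-b1)[1])))
for z in (.025,.03,.035): print(z,"outer",loc(f(112,47,z)),loc(f(383,25,z)),"seam",loc(f(113,85,z)),loc(f(385,62,z)))
sl=[f(*q,.084) for q in [(248,346),(266,337),(299,387),(282,397)]]
hd=[f(*q,.084) for q in [(200,357),(283,294),(342,378),(258,440)]]
print("slot",loc(sum(sl)/4),"head",loc(sum(hd)/4),[np.linalg.norm(hd[i]-hd[(i+1)%4]) for i in range(4)])
d=sl[3]-sl[0]+sl[2]-sl[1];print("slot ang",np.degrees(np.arctan2(d[1],d[0])));
for i in range(4): e=hd[(i+1)%4]-hd[i];print(np.degrees(np.arctan2(e[1],e[0])))
print("slot world",sum(sl)/4, sum(hd)/4)
E
```

```text
[0.5266 0.0365 0.02  ] [0.5148 0.1841 0.02  ] [0.6744 0.0483 0.02  ] [0.6626 0.1953 0.02  ]
0.14802620947673942 0.1474992468011292 0.1483288830778992 0.14820943126745342
yaw 4.447486042877108 edge yaw 4.572601555186556 4.619449590885412
origin [0.5806 0.1149]
bolts [ 10.4618 -65.9982] [10.3249 65.6537] 4.507061698354373
0.025 outer [-91.3018 -44.4353] [-91.1669  45.3809] seam [-79.4588 -45.3269] [-79.6654  45.5682]
0.03 outer [-90.7619 -44.0217] [-90.6285  44.724 ] seam [-79.06   -44.9028] [-79.2642  44.9091]
0.035 outer [-90.222  -43.6082] [-90.0902  44.0671] seam [-78.6613 -44.4786] [-78.8629  44.2499]
slot [9.8877 0.3273] head [10.1121 -0.6394] [np.float64(0.031435747351177074), np.float64(0.03137920551687223), np.float64(0.032118193472486775), np.float64(0.03141962609387357)]
slot ang 33.907708500553184
127.14959304390946
35.93634332594033
-52.81727162536745
-145.30723425460397
slot world [0.5905 0.116  0.084 ] [0.5908 0.1151 0.084 ]
```

```bash
python3 - <<'E'
from h import *
c=Cam("top");s=Cam("side")
print(tri(c,(197,238),s,(253,322)), c.plane((206,232),.05),c.plane((195,228),.05),c.plane((240,197),.015),c.plane((240,235),.015))
go([.456,.105,.10],94.5); go([.456,.105,.031],94.5)
E
```

```text
(array([0.3629, 0.1173, 0.026 ]), np.float64(0.26151627856352916), np.float64(0.49365977550399237)) [0.3772 0.0897 0.05  ] [0.388  0.1191 0.05  ] [0.4773 0.0036 0.015 ] [0.3721 0.0027 0.015 ]
go [   3.8 -148.7  195.1] yaw -4.44 | now [0.6047 0.1014 0.2951] ang 90.06
go [   3.8 -148.7  264.1] yaw -4.44 | now [0.6047 0.1014 0.2951] ang 90.06
```

Emit:
carry_out(moves=[{"dx": 4, "dy": -50, "dz": 20, "yaw": -4.4}, {"dx": 4, "dy": -100, "dz": 40, "yaw": -4.4}, {"dx": 4, "dy": -149, "dz": 60, "yaw": -4.4}, {"dx": 4, "dy": -149, "dz": 110, "yaw": -4.4}, {"dx": 4, "dy": -149, "dz": 160, "yaw": -4.4}, {"dx": 4, "dy": -149, "dz": 200, "yaw": -4.4}, {"dx": 4, "dy": -149, "dz": 235, "yaw": -4.4}, {"dx": 4, "dy": -149, "dz": 255, "yaw": -4.4}, {"dx": 4, "dy": -149, "dz": 264, "yaw": -4.4}, {"dx": 4, "dy": -149, "dz": 264, "yaw": -4.4}, {"dx": 4, "dy": -149, "dz": 264, "yaw": -4.4}, {"dx": 4, "dy": -149, "dz": 264, "yaw": -4.4}], hand=-0.14)

```text
t: 3.4
ee_pos: [0.457, 0.1051, 0.0322]
eef_rot: [[-0.077, 0.997, 0.002], [0.997, 0.077, 0.001], [0.001, 0.002, -1.0]]
contact_force: [-0.2, -0.4, 0.2]
finger_gap: 0.0501
```

```bash
python3 - <<'E'
from h import *
s=status.sense();print(s["t"],s["ee_pos"],s["finger_gap"],s["contact_force"],s["joints"])
o=np.array([.5806,.1149]);a=np.radians(4.5);R=np.array([[np.cos(a),-np.sin(a)],[np.sin(a),np.cos(a)]])
print("fix",R.T@(np.array(s["ee_pos"])[:2]-o)*1000)
im=snap("pics/d.png")
crop(viewer.read_camera("side"),60,210,250,340,4,"pics/d_s.png")
E
```

```text
3.4 [0.457  0.1051 0.0322] 0.050116974787054576 [-0.1698 -0.406   0.2196] [-22.5961  33.6729   5.0919 121.8786  -6.8     24.5652  82.2302]
fix [-123.9986   -0.0527]
```

View pics/d_s.png

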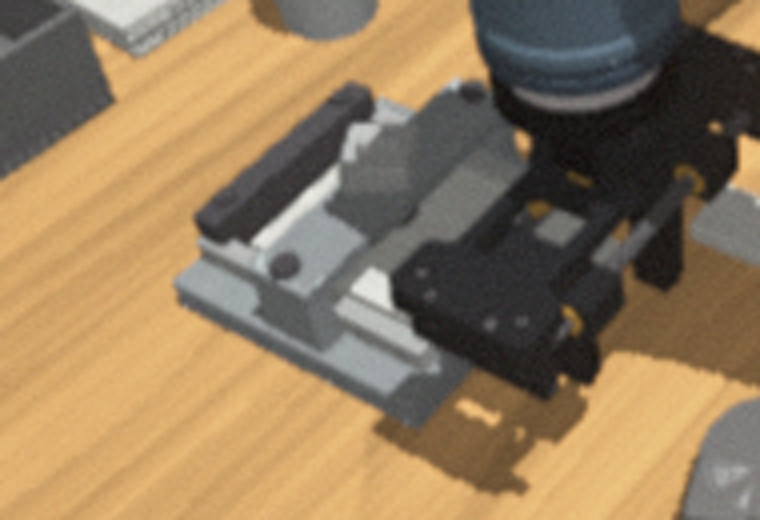

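View pics/d.png

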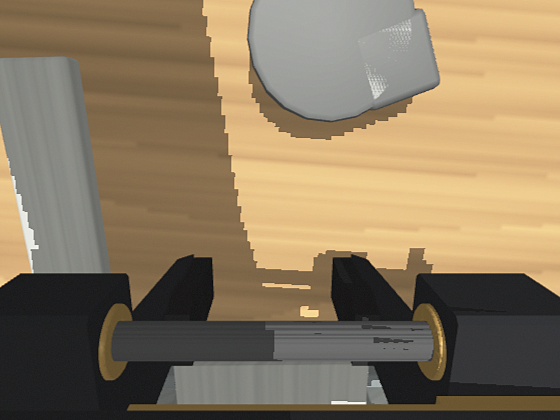

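Emit:
carry_out(moves=[{"dy": 4}, {"dy": 8}, {"dy": 12}, {"dy": 16}, {"dy": 20}, {"dy": 24}, {"dy": 27}, {"dy": 30}, {"dy": 33}, {"dy": 36}, {"dy": 38}, {"dy": 38}])

```text
$.moves[0]: bad value
```

```bash
python3 - <<'E'
from h import *
s=status.sense();print(s["t"],s["ee_pos"],s["finger_gap"],s["contact_force"])
o=np.array([.5806,.1149]);a=np.radians(4.5);R=np.array([[np.cos(a),-np.sin(a)],[np.sin(a),np.cos(a)]])
print("fix",R.T@(np.array(s["ee_pos"])[:2]-o)*1000)
E
```

```text
3.5 [0.4568 0.105  0.032 ] 0.050085659894429514 [ 0.2638 -0.2565 -0.0413]
fix [-124.2428   -0.1376]
```

Emit:
carry_out(moves=[{"dx": 0, "dy": 4, "dz": 0, "yaw": 0}, {"dx": 0, "dy": 8, "dz": 0, "yaw": 0}, {"dx": 0, "dy": 12, "dz": 0, "yaw": 0}, {"dx": 0, "dy": 16, "dz": 0, "yaw": 0}, {"dx": 0, "dy": 20, "dz": 0, "yaw": 0}, {"dx": 0, "dy": 24, "dz": 0, "yaw": 0}, {"dx": 0, "dy": 27, "dz": 0, "yaw": 0}, {"dx": 0, "dy": 30, "dz": 0, "yaw": 0}, {"dx": 0, "dy": 33, "dz": 0, "yaw": 0}, {"dx": 0, "dy": 36, "dz": 0, "yaw": 0}, {"dx": 0, "dy": 38, "dz": 0, "yaw": 0}, {"dx": 0, "dy": 38, "dz": 0, "yaw": 0}])

```text
t: 4.7
ee_pos: [0.4938, 0.1077, 0.0309]
eef_rot: [[-0.077, 0.997, -0.0], [0.997, 0.077, -0.0], [-0.0, -0.0, -1.0]]
contact_force: [-0.4, -0.4, -0.1]
finger_gap: 0.0505
```

```bash
cat >> h.py <<'E'
def fx():
    s=status.sense();print(round(s["t"],2),np.array(s["ee_pos"]),round(s["finger_gap"],4),"F",np.array(s["contact_force"]),"T",np.array(s["wrist_torque"]))
    o=np.array([.5806,.1149]);a=np.radians(4.5);R=np.array([[np.cos(a),-np.sin(a)],[np.sin(a),np.cos(a)]])
    e=np.array(s["eef_rot"]);print("fix",R.T@(np.array(s["ee_pos"])[:2]-o)*1000,"ang",np.degrees(np.arctan2(e[1,0],e[0,0])),"j7",s["joints"][6])
E
python3 -c "from h import *; fx()"
```

```text
4.7 [0.4938 0.1077 0.0309] 0.0505 F [-0.4009 -0.4441 -0.1118] T [ 0.0644  0.1575 -0.0104]
fix [-87.1118  -0.3637] ang 94.40648253734166 j7 82.99777217391794
```

Emit:
carry_out(moves=[{"dx": 0, "dy": 2, "dz": 0, "yaw": 0}, {"dx": 0, "dy": 4, "dz": 0, "yaw": 0}, {"dx": 0, "dy": 6, "dz": 0, "yaw": 0}, {"dx": 0, "dy": 7, "dz": 0, "yaw": 0}])

```text
t: 5.1
ee_pos: [0.5008, 0.1082, 0.031]
eef_rot: [[-0.077, 0.997, -0.0], [0.997, 0.077, -0.0], [-0.0, -0.0, -1.0]]
contact_force: [-3.0, 0.1, 0.6]
finger_gap: 0.0502
```

```bash
python3 -c "from h import *; fx(); crop(viewer.read_camera('side'),60,210,250,340,4,'pics/e_s.png')"
```

```text
5.1 [0.5008 0.1082 0.031 ] 0.0502 F [-3.0032  0.063   0.6318] T [ 0.0124  0.5606 -0.0188]
fix [-80.1225  -0.4347] ang 94.40116175402454 j7 83.12703027716614
```

View pics/e_s.png

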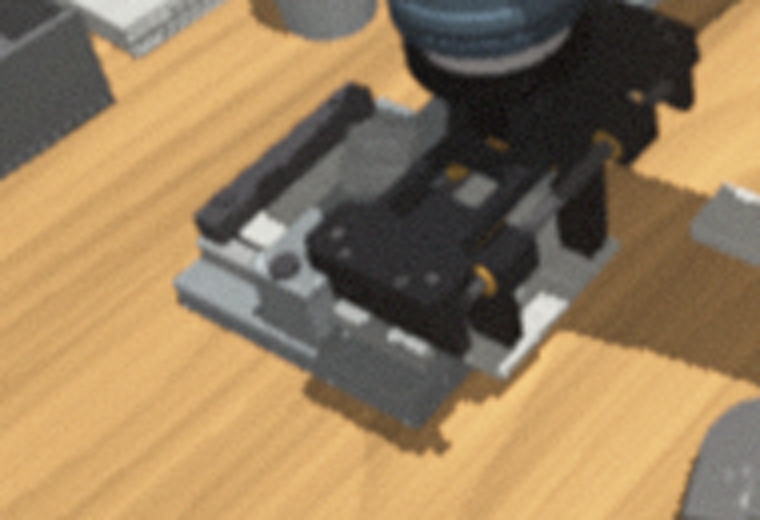

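```bash
python3 - <<'E'
from h import *
c=Cam("side")
o=np.array([.5806,.1149]);a=np.radians(4.5);R=np.array([[np.cos(a),-np.sin(a)],[np.sin(a),np.cos(a)]])
W=lambda x,y,z: np.r_[o+R@np.array([x,y])/1000,z/1000]
q=lambda *p:((c.proj(W(*p))-[60,210])*4).round()
for n,p in dict(bedN=(-61,75,20),bedN2=(-61,-75,20),e70=(-70,45,35),e70b=(-70,-45,35),e90=(-90,45,35),e90b=(-90,-45,35),e100=(-100,45,35),e100b=(-100,-45,35),tipL=(-80,34,12),tipR=(-80,-34,12),tcp=(-80,0,31)).items(): print(n,q(*p))
E
```

```text
bedN [410. 403.]
bedN2 [607. 190.]
e70 [464. 343.]
e70b [583. 214.]
e90 [499. 361.]
e90b [616. 229.]
e100 [517. 370.]
e100b [633. 237.]
tipL [504. 366.]
tipR [591. 268.]
tcp [544. 290.]
```

```bash
python3 - <<'E'
from h import *
im=viewer.read_camera('side'); crop(im,150,250,230,310,9,'pics/e2.png'); snap("pics/e_w.png"); print(Cam('side').C)
cv2.imwrite('pics/e_t.png',cv2.resize(viewer.read_camera('top')[110:250,160:325],None,fx=4,fy=4,interpolation=cv2.INTER_CUBIC))
E
```

```text
[0.1049 0.4457 0.6363]
```

View pics/e2.png

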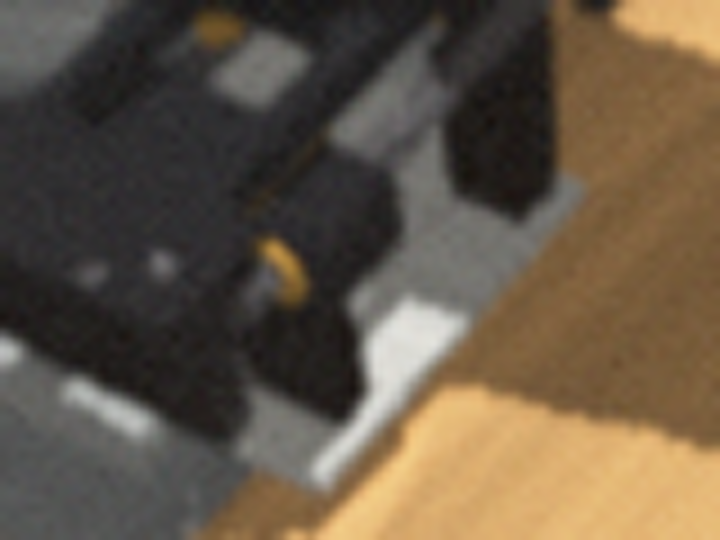

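View pics/e_w.png

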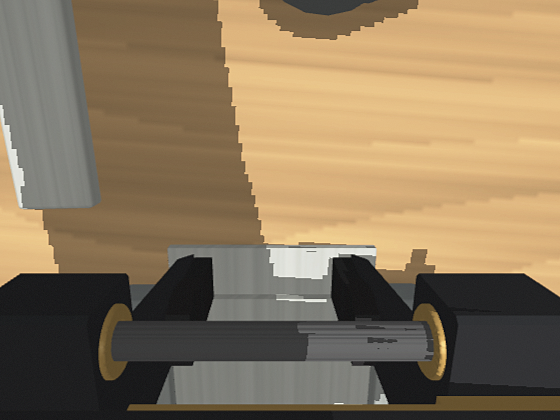

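View pics/e_t.png

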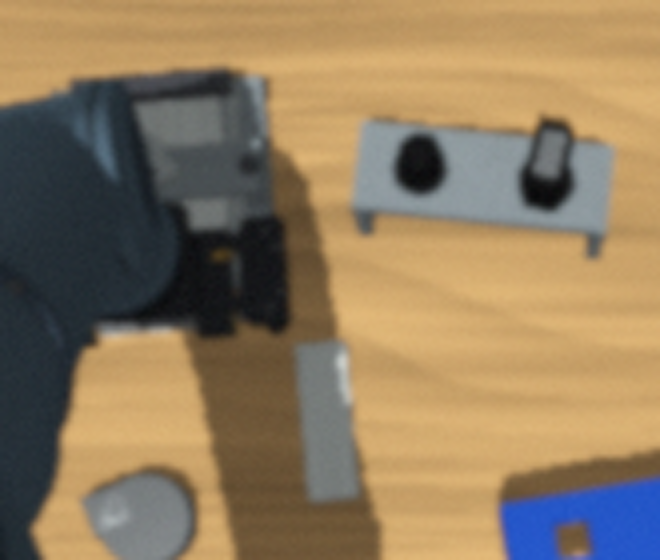

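```bash
python3 - <<'E'
from h import *
c=Cam("side");w=CamF("pics/e_w.npz");t=Cam("top")
f=lambda u,v:(150+u/9,250+v/9)
for a,b in [((345,418),(335,257)),((345,418),(373,257)),((520,218),(190,257)),((520,218),(212,257))]:
    print(tri(c,f(*a),w,b))
print("plate corner +y",tri(c,f(320,488),w,(376,246)))
print("plate corner -y",tri(c,f(580,185),w,(168,246)))
s=status.sense();R=np.array(s["eef_rot"]);p=np.array(s["ee_pos"])
for d in [(.025,0,.019),(-.025,0,.019),(.042,-.009,.019),(.025,-.009,.019)]: print(d,w.proj(p+R@np.array(d)), ((c.proj(p+R@np.array(d)))-[150,250])*9)
E
```

```text
(array([0.4949, 0.1367, 0.0227]), np.float64(0.3400240385070322), np.float64(1.6242657772885711))
(array([0.484 , 0.1468, 0.0426]), np.float64(0.521687673089567), np.float64(2.7584007770967607))
(array([0.5044, 0.0705, 0.0148]), np.float64(0.8369046060980276), np.float64(4.1232148833135005))
(array([0.4934, 0.0828, 0.0345]), np.float64(0.0023726683786246846), np.float64(0.01284086744111302))
plate corner +y (array([0.4867, 0.1534, 0.0246]), np.float64(0.05331272068332745), np.float64(0.254852620411896))
plate corner -y (array([0.4944, 0.0623, 0.0248]), np.float64(0.29750258332467333), np.float64(1.5647046208661144))
(0.025, 0, 0.019) [323.429  256.6302] [352.6119 432.0881]
(-0.025, 0, 0.019) [219.4381 256.6658] [496.8615 269.5758]
(0.042, -0.009, 0.019) [359.9646 238.9444] [335.4651 508.3805]
(0.025, -0.009, 0.019) [324.1194 238.9575] [387.1625 449.2743]
```

```bash
python3 - <<'E'
from h import *
c=Cam("side");w=CamF("pics/e_w.npz")
o=np.array([.5806,.1149]);a=np.radians(4.5);R2=np.array([[np.cos(a),-np.sin(a)],[np.sin(a),np.cos(a)]])
for z in (.02,.025,.03,.035):
  for n,uv in [("seam",(272,297)),("edge",(272,246)),("tipinR",(333,257)),("tipinL",(212,257))]:
    print(z,n,(R2.T@(w.plane(uv,z)[:2]-o)*1000).round(1))
s=status.sense();R=np.array(s["eef_rot"]);p=np.array(s["ee_pos"])
for d in [(.025,-.009,-.004),(.034,-.009,-.004),(.025,-.009,.005),(.034,-.009,.019),(-.025,-.009,-.004),(-.034,-.009,-.004)]: print(d,w.proj(p+R@np.array(d)), ((c.proj(p+R@np.array(d)))-[150,250])*9)
E
```

```text
0.02 seam [-63.1  -0.2]
0.02 edge [-88.8  -0.1]
0.02 tipinR [-83.4  27.8]
0.02 tipinL [-83.5 -27.6]
0.025 seam [-65.8  -0.2]
0.025 edge [-90.7  -0.1]
0.025 tipinR [-85.4  26.9]
0.025 tipinL [-85.5 -26.7]
0.03 seam [-68.5  -0.2]
0.03 edge [-92.6  -0.1]
0.03 tipinR [-87.5  26.1]
0.03 tipinL [-87.6 -25.9]
0.035 seam [-71.2  -0.1]
0.035 edge [-94.5  -0.1]
0.035 tipinR [-89.5  25.2]
0.035 tipinL [-89.6 -25. ]
(0.025, -0.009, -0.004) [331.4934 257.6213] [373.5143 379.3537]
(0.034, -0.009, -0.004) [353.161 257.614] [345.6867 410.4637]
(0.025, -0.009, 0.005) [328.372  249.7209] [378.9188 407.0412]
(0.034, -0.009, 0.019) [343.0958 238.9505] [359.9901 480.3408]
(-0.025, -0.009, -0.004) [211.1418 257.6623] [520.1794 215.3892]
(-0.034, -0.009, -0.004) [189.4828 257.6697] [545.2351 187.3782]
```

Emit:
carry_out(moves=[{"dx": 0, "dy": -15, "dz": 0, "yaw": 0}, {"dx": 0, "dy": -35, "dz": 0, "yaw": 0}, {"dx": 0, "dy": -40, "dz": 0, "yaw": 0}, {"dx": 0, "dy": -40, "dz": 3, "yaw": 0}, {"dx": 0, "dy": -40, "dz": 6, "yaw": 0}, {"dx": 0, "dy": -40, "dz": 9, "yaw": 0}, {"dx": 0, "dy": -40, "dz": 9, "yaw": 0}])

```text
t: 6.0
ee_pos: [0.4614, 0.1052, 0.0216]
eef_rot: [[-0.077, 0.997, 0.0], [0.997, 0.077, -0.0], [-0.0, 0.0, -1.0]]
contact_force: [-0.6, -0.4, 0.0]
finger_gap: 0.0504
```

```bash
python3 - <<'E'
from h import *
fx()
crop(viewer.read_camera('side'),150,230,250,330,6,'pics/f_s.png');snap("pics/f_w.png")
E
```

```text
6.0 [0.4614 0.1052 0.0216] 0.0504 F [-0.5616 -0.3587  0.0065] T [ 0.029   0.0972 -0.0111]
fix [-119.5719   -0.3609] ang 94.39605136788043 j7 82.47548656017841
```

View pics/f_s.png

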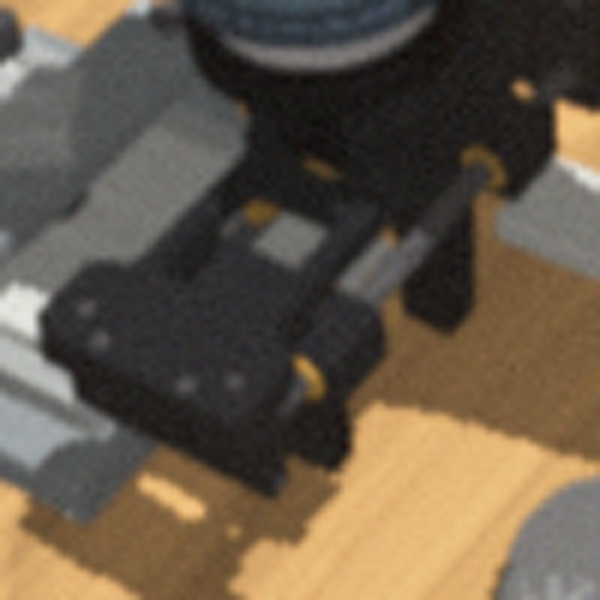

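View pics/f_w.png

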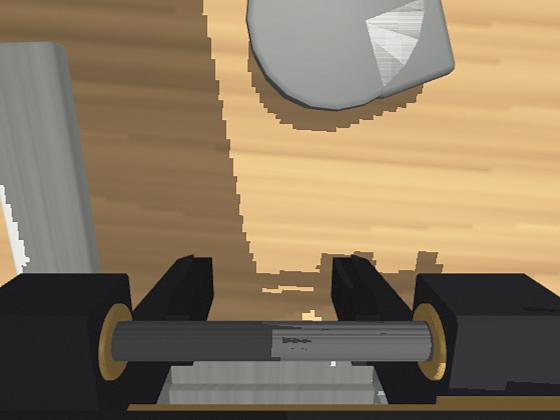

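```bash
python3 - <<'E'
from h import *
c=Cam("side")
s=status.sense();R=np.array(s["eef_rot"]);p=np.array(s["ee_pos"])
for z in (-.008,-.004,0,.004,.010,.019):
    print(z,[((c.proj(p+R@np.array(d)))-[150,230])*6 for d in [(.034,-.009,z),(-.025,-.009,z),(.034,0,z)]])
E
```

```text
-0.008 [array([337.8543, 456.5001]), array([450.2313, 321.3729]), array([313.4778, 444.3754])]
-0.004 [array([339.182 , 464.6324]), array([451.1159, 329.5335]), array([314.885 , 452.5147])]
0 [array([340.5004, 472.7078]), array([451.9947, 337.6399]), array([316.2823, 460.5973])]
0.004 [array([341.8096, 480.7268]), array([452.8676, 345.6928]), array([317.67  , 468.6238])]
0.01 [array([343.7564, 492.6511]), array([454.1663, 357.6726]), array([319.7335, 480.5595])]
0.019 [array([346.6389, 510.3066]), array([456.0903, 375.4221]), array([322.789 , 498.2329])]
```

Emit:
carry_out(moves=[{"dx": 0, "dy": 0, "dz": 4, "yaw": 0}, {"dx": 0, "dy": 0, "dz": 8, "yaw": 0}, {"dx": 0, "dy": 0, "dz": 11, "yaw": 0}, {"dx": 0, "dy": 0, "dz": 11, "yaw": 0}, {"dx": 0, "dy": 0, "dz": 11, "yaw": 0}])

```text
t: 6.6
ee_pos: [0.4608, 0.1051, 0.0109]
eef_rot: [[-0.077, 0.997, -0.0], [0.997, 0.077, -0.0], [-0.0, -0.0, -1.0]]
contact_force: [-0.5, -0.5, -0.2]
finger_gap: 0.0503
```

```bash
python3 -c "
from h import *
fx()"
```

```text
6.6 [0.4608 0.1051 0.0109] 0.0503 F [-0.5474 -0.4615 -0.1833] T [-0.0285 -0.0124 -0.0334]
fix [-120.154    -0.3368] ang 94.40600393719512 j7 82.62000652304621
```

Emit:
carry_out(moves=[{"dx": 0, "dy": 5, "dz": 0, "yaw": 0}, {"dx": 0, "dy": 10, "dz": 0, "yaw": 0}, {"dx": 0, "dy": 14, "dz": 0, "yaw": 0}, {"dx": 0, "dy": 17, "dz": 0, "yaw": 0}, {"dx": 0, "dy": 20, "dz": 0, "yaw": 0}, {"dx": 0, "dy": 23, "dz": 0, "yaw": 0}, {"dx": 0, "dy": 26, "dz": 0, "yaw": 0}, {"dx": 0, "dy": 29, "dz": 0, "yaw": 0}, {"dx": 0, "dy": 32, "dz": 0, "yaw": 0}, {"dx": 0, "dy": 35, "dz": 0, "yaw": 0}, {"dx": 0, "dy": 37, "dz": 0, "yaw": 0}, {"dx": 0, "dy": 39, "dz": 0, "yaw": 0}, {"dx": 0, "dy": 40, "dz": 0, "yaw": 0}])

```text
t: 7.9
ee_pos: [0.5001, 0.1082, 0.0108]
eef_rot: [[-0.077, 0.997, -0.002], [0.997, 0.077, -0.0], [-0.0, -0.002, -1.0]]
contact_force: [-5.6, -0.8, 2.4]
finger_gap: 0.0504
```

```bash
python3 -c "
from h import *
fx()"
```

```text
7.9 [0.5001 0.1082 0.0108] 0.0504 F [-5.6361 -0.7948  2.3618] T [0.0096 1.3192 0.0412]
fix [-80.8236  -0.3952] ang 94.418102183624 j7 83.3300004116538
```

Emit:
carry_out(moves=[{"dx": 0, "dy": 1, "dz": 0, "yaw": 0}, {"dx": 0, "dy": 2, "dz": 0, "yaw": 0}])

```text
t: 8.1
ee_pos: [0.5001, 0.1081, 0.0108]
eef_rot: [[-0.077, 0.997, -0.005], [0.997, 0.077, -0.001], [-0.0, -0.006, -1.0]]
contact_force: [-11.8, 0.1, 7.7]
finger_gap: 0.0502
```

```bash
python3 -c "
from h import *
fx()"
```

```text
8.1 [0.5001 0.1081 0.0108] 0.0502 F [-11.7798   0.1274   7.7021] T [0.0276 2.2165 0.0929]
fix [-80.822   -0.4199] ang 94.43596192383505 j7 83.36382604102826
```

Emit:
carry_out(moves=[{"dx": 0, "dy": 1, "dz": 0, "yaw": 0}, {"dx": 0, "dy": 2, "dz": 0, "yaw": 0}, {"dx": 0, "dy": 2, "dz": 0, "yaw": 0}])

```text
t: 8.4
ee_pos: [0.5, 0.1081, 0.0107]
eef_rot: [[-0.078, 0.997, -0.009], [0.997, 0.078, -0.001], [-0.001, -0.009, -1.0]]
contact_force: [-14.7, -1.5, 11.6]
finger_gap: 0.0501
```

```bash
python3 - <<'E'
from h import *
fx()
crop(viewer.read_camera('side'),100,210,240,310,5,'pics/g_s.png');snap("pics/g_w.png")
E
```

```text
8.4 [0.5    0.1081 0.0107] 0.0501 F [-14.6869  -1.4775  11.6492] T [-0.0453  2.8316  0.0698]
fix [-80.837   -0.4443] ang 94.4529441759986 j7 83.39709470014115
```

View pics/g_s.png

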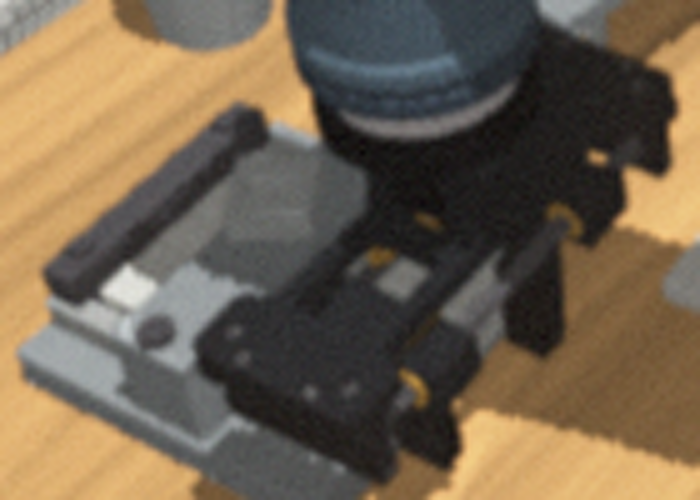

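View pics/g_w.png

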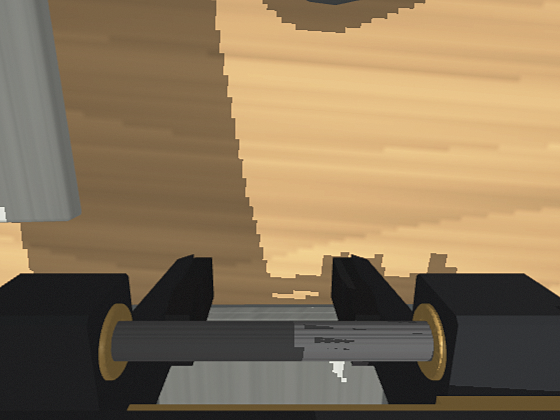

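Emit:
carry_out(moves=[{"dx": 0, "dy": -10, "dz": 0, "yaw": 0}, {"dx": 0, "dy": -25, "dz": 0, "yaw": 0}, {"dx": 0, "dy": -30, "dz": -20, "yaw": 0}, {"dx": 0, "dy": -30, "dz": -60, "yaw": 0}, {"dx": 0, "dy": -30, "dz": -110, "yaw": 0}, {"dx": 0, "dy": -10, "dz": -160, "yaw": 0}, {"dx": 0, "dy": 30, "dz": -190, "yaw": 0}, {"dx": 0, "dy": 75, "dz": -210, "yaw": 0}, {"dx": 0, "dy": 90, "dz": -220, "yaw": 0}, {"dx": 0, "dy": 90, "dz": -220, "yaw": 0}, {"dx": 0, "dy": 90, "dz": -220, "yaw": 0}], hand=-1)

```text
t: 9.6
ee_pos: [0.5945, 0.1154, 0.2308]
eef_rot: [[-0.077, 0.997, 0.001], [0.997, 0.077, 0.0], [0.0, 0.001, -1.0]]
contact_force: [-0.8, 0.4, -0.7]
finger_gap: 0.0882
```

```bash
python3 - <<'E'
from h import *
fx(); im=snap("pics/i.png"); crop(im,160,0,400,240,2.5,"pics/i1.png")
E
```

```text
9.6 [0.5945 0.1154 0.2308] 0.0882 F [-0.8463  0.4268 -0.7363] T [-0.0327  0.0317 -0.0146]
fix [13.855  -0.5969] ang 94.38907961290948 j7 83.25048298289343
```

View pics/i1.png

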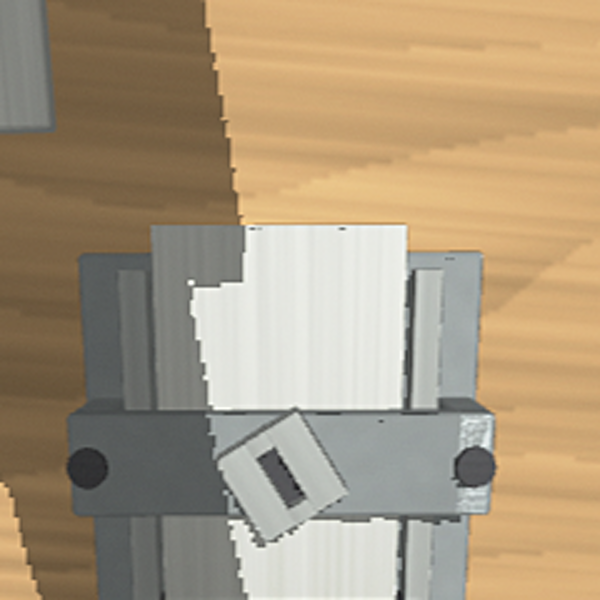

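```bash
python3 - <<'E'
from h import *
c=CamF("pics/i.npz");c0=CamF("pics/c.npz")
f=lambda u,v:(160+u/2.5,v/2.5)
f0=lambda u,v:(200+u/3.15,50+v/3.15)
o=np.array([.5806,.1149]);a=np.radians(4.5);R=np.array([[np.cos(a),-np.sin(a)],[np.sin(a),np.cos(a)]])
loc=lambda X:(R.T@(X[:2]-o)*1000).round(1)
for n,p,z in [("plateL",(152,226),.035),("plateR",(406,226),.035),("bedL",(80,255),.02),("bedR",(482,253),.02)]: print(n,loc(c.plane(f(*p),z)))
hd=[(218,460),(294,409),(348,493),(267,545)]; hd0=[(200,357),(283,294),(342,378),(258,440)]
for p,q in zip(hd,hd0): X=tri(c,f(*p),c0,f0(*q));print("head",X[0],loc(X[0]),X[1])
for p,q in [((87,468),(66,376)),((475,466),(476,344))]:X=tri(c,f(*p),c0,f0(*q));print("bolt",X[0],loc(X[0]),X[1])
im=cv2.imread("pics/i.png"); crop(im,235,150,310,230,8,"pics/i2.png")
E
```

```text
plateL [-69.4 -44.9]
plateR [-69.2  43.9]
bedL [-59.9 -73.7]
bedR [-60.3  74.1]
head [0.5916 0.0933 0.0567] [  9.2 -22.4] 0.5168112854742316
head [0.5688 0.1185 0.0793] [-11.5   4.5] 0.38303286601579656
head [0.5942 0.1375 0.0819] [15.4 21.5] 0.43286764041470854
head [0.6143 0.1122 0.08  ] [33.4 -5.4] 0.8426557760045578
bolt [0.5962 0.0498 0.0657] [ 10.4 -66.1] 0.12498331730964866
bolt [0.5868 0.1831 0.0581] [11.6 67.5] 0.2817230857524449
```

View pics/i2.png

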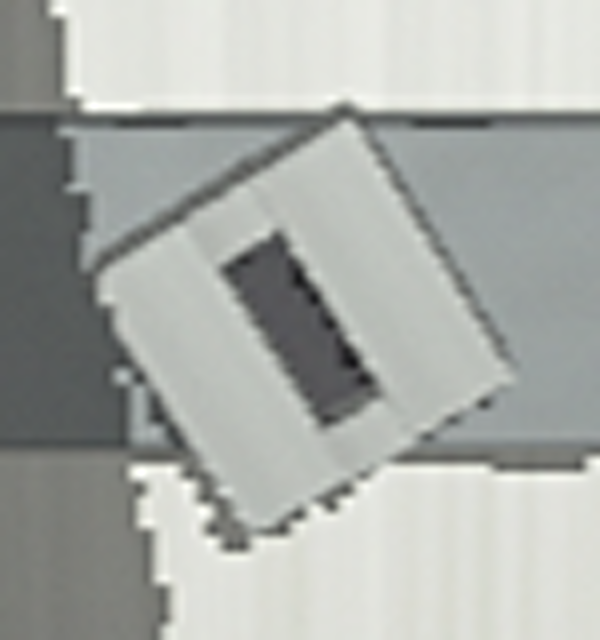

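View pics/i.png

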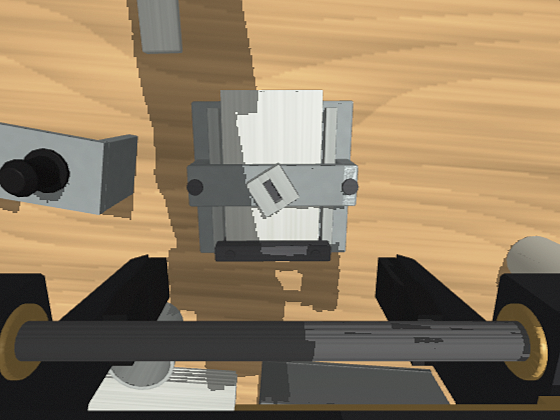

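```bash
python3 - <<'E'
from h import *
c=CamF("pics/i.npz")
f=lambda u,v:(235+u/8,150+v/8)
H=[c.plane(f(*p),.0835) for p in [(100,272),(350,115),(515,380),(262,530)]]
S=[c.plane(f(*p),.0835) for p in [(220,265),(280,232),(382,390),(325,428)]]
print("head c",sum(H)/4,[np.linalg.norm(H[i]-H[i-1]) for i in range(4)]);print("slot c",sum(S)/4,[np.linalg.norm(S[i]-S[i-1]) for i in range(4)])
A=lambda d:np.degrees(np.arctan2(d[1],d[0]))
print(A(H[2]-H[1]),A(H[3]-H[0]),A(S[2]-S[1]),A(S[3]-S[0]),A(H[1]-H[0])-90,A(H[2]-H[3])-90)
go([.62,-.125,.30],90)
E
```

```text
head c [0.5902 0.1164 0.0835] [np.float64(0.03143348512925929), np.float64(0.029570728091827175), np.float64(0.03175425765318841), np.float64(0.030167400241009237)]
slot c [0.5906 0.116  0.0835] [np.float64(0.01989803017694845), np.float64(0.006890268564036948), np.float64(0.01923724054275885), np.float64(0.007007038829192175)]
36.40464578202352 35.31782694697458 36.805643907841386 36.44979589573842 36.63769906929029 36.0131150433086
go [-241.6    7.9  -69.7] yaw 4.4 | now [0.5935 0.1153 0.2303] ang 94.4
```

Emit:
carry_out(moves=[{"dx": -40, "dy": 5, "dz": -40, "yaw": 4}, {"dx": -85, "dy": 8, "dz": -65, "yaw": 8}, {"dx": -130, "dy": 8, "dz": -70, "yaw": 10}, {"dx": -175, "dy": 8, "dz": -70, "yaw": 10}, {"dx": -220, "dy": 8, "dz": -70, "yaw": 10}, {"dx": -241, "dy": 8, "dz": -70, "yaw": 10}, {"dx": -241, "dy": 8, "dz": -70, "yaw": 10}, {"dx": -241, "dy": 8, "dz": -70, "yaw": 10}])

```text
t: 10.45
ee_pos: [0.6201, -0.1233, 0.3002]
eef_rot: [[0.098, 0.995, -0.001], [0.995, -0.098, 0.001], [0.001, -0.001, -1.0]]
contact_force: [0.3, 0.8, -0.8]
finger_gap: 0.0884
```

```bash
python3 - <<'E'
from h import *
fx(); im=snap("pics/k.png"); crop(im,160,50,400,260,2.8,"pics/k1.png")
E
```

```text
10.45 [ 0.6201 -0.1233  0.3002] 0.0884 F [ 0.3251  0.8354 -0.8098] T [ 0.0366 -0.0046  0.0031]
fix [  20.7361 -240.5348] ang 84.39968102968606 j7 97.68572468067396
```

View pics/k.png

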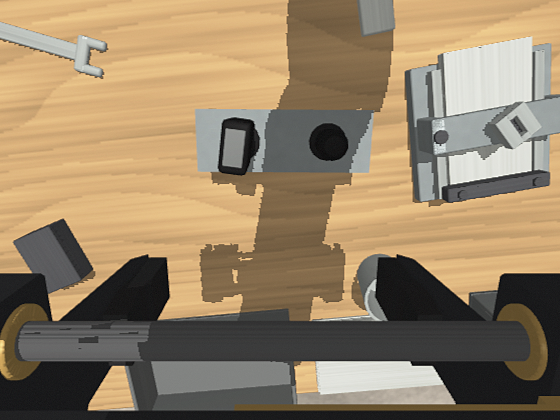

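View pics/k1.png

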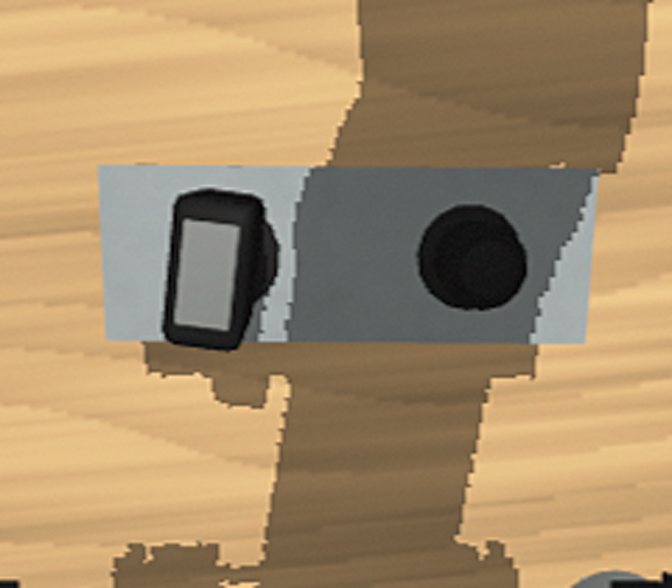

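```bash
python3 - <<'E'
from h import *
c=CamF("pics/k.npz")
f=lambda u,v:(160+u/2.8,50+v/2.8)
A=lambda d:np.degrees(np.arctan2(d[1],d[0]))
Rk=[c.plane(f(*p),.08) for p in [(98,166),(598,170),(585,344),(105,341)]]
print("rack",Rk,sum(Rk)/4,[np.linalg.norm(Rk[i]-Rk[i-1]).round(4) for i in range(4)],A(Rk[1]-Rk[0])-90,A(Rk[2]-Rk[3])-90)
rc=sum(Rk)/4; y=(Rk[1]-Rk[0]+Rk[2]-Rk[3]);y/=np.linalg.norm(y)
print("hole0",rc-.042*y,"hole1",rc+.042*y)
D=[c.plane(f(*p),.148) for p in [(183,219),(241,225),(232,331),(176,323)]]
print("drv",sum(D)/4,[np.linalg.norm(D[i]-D[i-1]).round(4) for i in range(4)],A(D[3]-D[0]),A(D[2]-D[1]),A(D[1]-D[0])-90,A(D[2]-D[3])-90)
d=sum(D)/4
go([d[0]+.035,d[1],.25],84.4)
E
```

```text
rack [array([ 0.5457, -0.1888,  0.08  ]), array([ 0.5637, -0.0203,  0.08  ]), array([ 0.6228, -0.0264,  0.08  ]), array([ 0.6051, -0.1954,  0.08  ])] [ 0.5843 -0.1077  0.08  ] [np.float64(0.0597), np.float64(0.1694), np.float64(0.0595), np.float64(0.17)] -6.070953919473155 -5.996470896099908
hole0 [ 0.5799 -0.1495  0.08  ] hole1 [ 0.5887 -0.0659  0.08  ]
drv [ 0.5795 -0.1489  0.148 ] [np.float64(0.0294), np.float64(0.0163), np.float64(0.03), np.float64(0.0162)] -11.46295062979939 -11.637931319016072 -11.42165481348367 -13.830057203383134
go [-27.3  -3.4  50.3] yaw 0.11 | now [ 0.6205 -0.1221  0.3004] ang 84.51
```

Emit:
carry_out(moves=[{"dx": -15, "dy": -2, "dz": 30, "yaw": 3.5}, {"dx": -27, "dy": -3, "dz": 60, "yaw": 6.4}, {"dx": -27, "dy": -3, "dz": 60, "yaw": 6.4}, {"dx": -27, "dy": -3, "dz": 60, "yaw": 6.4}])

```text
t: 10.9
ee_pos: [0.6156, -0.1487, 0.2412]
eef_rot: [[0.205, 0.979, -0.001], [0.979, -0.205, 0.001], [0.001, -0.001, -1.0]]
contact_force: [0.9, -0.5, -0.4]
finger_gap: 0.088
```

```bash
python3 - <<'E'
from h import *
fx(); im=snap("pics/l.png"); crop(im,200,70,400,260,3,"pics/l1.png")
E
```

```text
10.9 [ 0.6156 -0.1487  0.2412] 0.088 F [ 0.8511 -0.4876 -0.3693] T [ 0.045  -0.0221  0.0082]
fix [  14.158  -265.5714] ang 78.19192664248106 j7 95.32421170012258
```

View pics/l1.png

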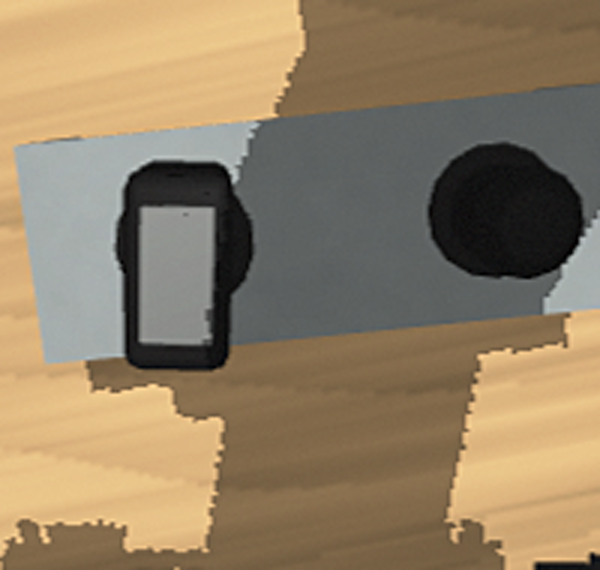

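```bash
python3 - <<'E'
from h import *
c=CamF("pics/k.npz");l=CamF("pics/l.npz")
f=lambda u,v:(160+u/2.8,50+v/2.8)
g=lambda u,v:(200+u/3,70+v/3)
X=[tri(c,f(*p),l,g(*q))[0] for p,q in zip([(183,219),(241,225),(232,331),(176,323)],[(138,206),(215,206),(214,345),(138,345)])]
print(np.array(X),sum(X)/4)
D=[l.plane(g(*q),.148) for q in [(138,206),(215,206),(214,345),(138,345)]];print("plane",sum(D)/4)
A=lambda d:np.degrees(np.arctan2(d[1],d[0]))
print(A(D[3]-D[0]),A(D[2]-D[1]))
# rack corners left
for p,q in [((98,166),(15,146)),((105,341),(46,364))]: print("rack",tri(c,f(*p),l,g(*q)))
# flange right edge & scraper
print("rackplane",[l.plane(g(*q),.08) for q in [(15,146),(46,364)]])
d=sum(D)/4
go([d[0],d[1],.20],78.2);go([d[0],d[1],.12],78.2)
E
```

```text
[[ 0.5636 -0.1547  0.1422]
 [ 0.5668 -0.1383  0.1441]
 [ 0.5971 -0.1448  0.1409]
 [ 0.5932 -0.1611  0.1417]] [ 0.5802 -0.1497  0.1422]
plane [ 0.5795 -0.1495  0.148 ]
-12.901576833085137 -12.267488161135182
rack (array([ 0.5456, -0.1875,  0.0862]), np.float64(0.23765934799474966), np.float64(0.28145051561507173))
rack (array([ 0.6048, -0.1949,  0.0814]), np.float64(0.25428900351304023), np.float64(0.2990988648586803))
rackplane [array([ 0.5454, -0.1885,  0.08  ]), array([ 0.6049, -0.1949,  0.08  ])]
go [ -8.2 -36.   42.2] yaw 0.0 | now [ 0.6164 -0.1488  0.2422] ang 78.2
go [ -8.3 -36.1 122.2] yaw 0.0 | now [ 0.6164 -0.1488  0.2422] ang 78.2
```

Emit:
carry_out(moves=[{"dx": -8, "dy": -36, "dz": 20, "yaw": 0}, {"dx": -8, "dy": -36, "dz": 40, "yaw": 0}, {"dx": -8, "dy": -36, "dz": 60, "yaw": 0}, {"dx": -8, "dy": -36, "dz": 80, "yaw": 0}, {"dx": -8, "dy": -36, "dz": 80, "yaw": 0}, {"dx": -8, "dy": -36, "dz": 80, "yaw": 0}], hand=-0.36)

```text
t: 11.55
ee_pos: [0.5797, -0.1504, 0.1625]
eef_rot: [[0.206, 0.979, 0.002], [0.979, -0.206, 0.0], [0.001, 0.002, -1.0]]
contact_force: [-0.1, -0.9, 0.5]
finger_gap: 0.0604
```

```bash
python3 - <<'E'
from h import *
fx(); go([.5797,-.1495,.108],77.5);im=snap("pics/m.png"); crop(viewer.read_camera('side'),180,110,300,240,4.5,'pics/m_s.png')
E
```

```text
11.55 [ 0.5797 -0.1504  0.1625] 0.0604 F [-0.1396 -0.8653  0.5048] T [-0.0438 -0.0873  0.0177]
fix [ -21.6956 -264.4047] ang 78.09934478630052 j7 97.27806009554153
go [ 0.8 -0.3 54.5] yaw 0.6 | now [ 0.5797 -0.1504  0.1625] ang 78.1
```

View pics/m_s.png

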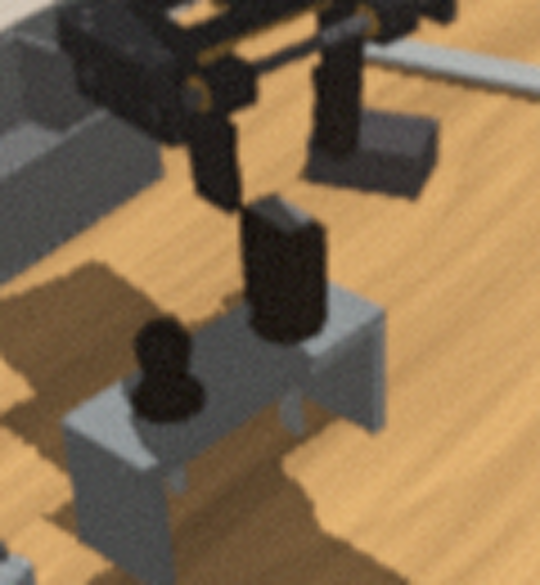

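View pics/m.png

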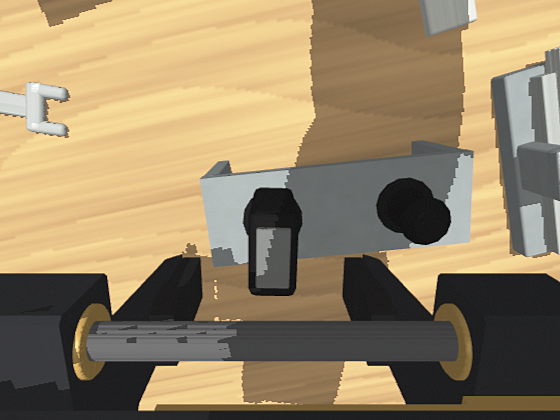

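Emit:
carry_out(moves=[{"dx": 1, "dy": 0, "dz": 15, "yaw": 0.6}, {"dx": 1, "dy": 0, "dz": 30, "yaw": 0.6}, {"dx": 1, "dy": 0, "dz": 40, "yaw": 0.6}, {"dx": 1, "dy": 0, "dz": 50, "yaw": 0.6}, {"dx": 1, "dy": 0, "dz": 56, "yaw": 0.6}, {"dx": 1, "dy": 0, "dz": 56, "yaw": 0.6}])

```text
t: 12.25
ee_pos: [0.578, -0.1501, 0.1039]
eef_rot: [[0.218, 0.976, -0.002], [0.976, -0.218, 0.0], [-0.0, -0.002, -1.0]]
contact_force: [-0.1, 0.2, -0.1]
finger_gap: 0.0599
```

```bash
python3 - <<'E'
from h import *
fx(); crop(viewer.read_camera('side'),180,110,300,240,4.5,'pics/n_s.png')
E
```

```text
12.25 [ 0.578  -0.1501  0.1039] 0.0599 F [-0.0971  0.1662 -0.1086] T [0.0255 0.0646 0.0157]
fix [ -23.3546 -263.9717] ang 77.39929746916069 j7 97.87239164703593
```

View pics/n_s.png

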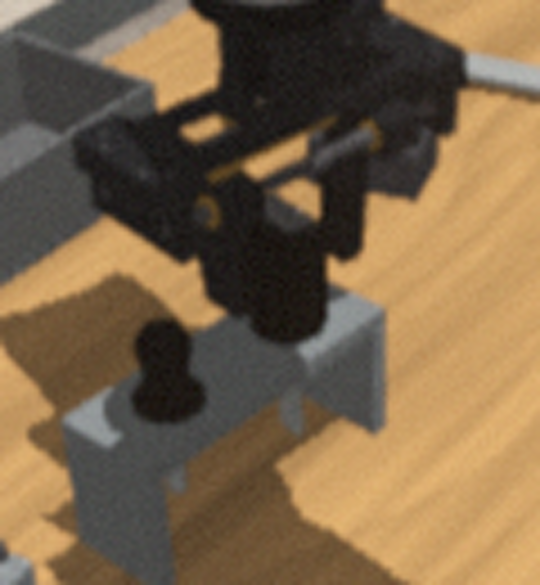

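Emit:
carry_out(moves=[{"dx": 0, "dy": 1, "dz": 0, "yaw": 0}, {"dx": 0, "dy": 1, "dz": 0, "yaw": 0}, {"dx": 0, "dy": 1, "dz": 0, "yaw": 0}])

```text
t: 12.6
ee_pos: [0.5801, -0.1505, 0.1055]
eef_rot: [[0.218, 0.976, 0.001], [0.976, -0.218, -0.0], [0.0, 0.001, -1.0]]
contact_force: [0.5, 0.5, 0.7]
finger_gap: 0.0598
```

Emit:
carry_out(moves=[{"dx": 0, "dy": 0, "dz": 0, "yaw": 0}, {"dx": 0, "dy": 0, "dz": 0, "yaw": 0}, {"dx": 0, "dy": 0, "dz": 0, "yaw": 0}, {"dx": 0, "dy": 0, "dz": 0, "yaw": 0}, {"dx": 0, "dy": 0, "dz": 0, "yaw": 0}, {"dx": 0, "dy": 0, "dz": 0, "yaw": 0}], hand=1)

```text
t: 13.2
ee_pos: [0.5797, -0.1503, 0.105]
eef_rot: [[0.218, 0.976, -0.0], [0.976, -0.218, 0.0], [0.0, -0.0, -1.0]]
contact_force: [0.2, -0.0, -0.0]
finger_gap: 0.0239
```

```bash
python3 - <<'E'
from h import *
fx(); 
E
```

```text
13.2 [ 0.5797 -0.1503  0.105 ] 0.0239 F [ 0.2355 -0.0277 -0.0118] T [ 0.0385 -0.004  -0.0165]
fix [ -21.7264 -264.3557] ang 77.40565092387666 j7 97.8656755411788
```

Emit:
carry_out(moves=[{"dx": 0, "dy": 0, "dz": -10, "yaw": 0}, {"dx": 0, "dy": 0, "dz": -30, "yaw": 0}, {"dx": 0, "dy": 0, "dz": -60, "yaw": 0}, {"dx": 0, "dy": 0, "dz": -95, "yaw": 0}, {"dx": 0, "dy": 0, "dz": -125, "yaw": 0}, {"dx": 0, "dy": 0, "dz": -145, "yaw": 0}, {"dx": 0, "dy": 0, "dz": -145, "yaw": 0}, {"dx": 0, "dy": 0, "dz": -145, "yaw": 0}])

```text
t: 14.0
ee_pos: [0.5794, -0.1502, 0.2498]
eef_rot: [[0.218, 0.976, -0.0], [0.976, -0.218, 0.0], [0.0, -0.0, -1.0]]
contact_force: [0.1, -0.1, -1.3]
finger_gap: 0.0238
```

```bash
python3 - <<'E'
from h import *
fx(); go([.5906,.1160,.25],126.5); crop(viewer.read_camera('side'),160,60,300,240,3.3,'pics/o_s.png')
snap("pics/o.png")
E
```

```text
14.0 [ 0.5794 -0.1502  0.2498] 0.0238 F [ 0.0912 -0.0657 -1.2912] T [-0.0031  0.0229 -0.0062]
fix [ -22.0029 -264.2194] ang 77.40687972183528 j7 94.996823203458
go [262.3 -47.1  -0.2] yaw -49.09 | now [ 0.5794 -0.1502  0.2498] ang 77.41
```

View pics/o_s.png

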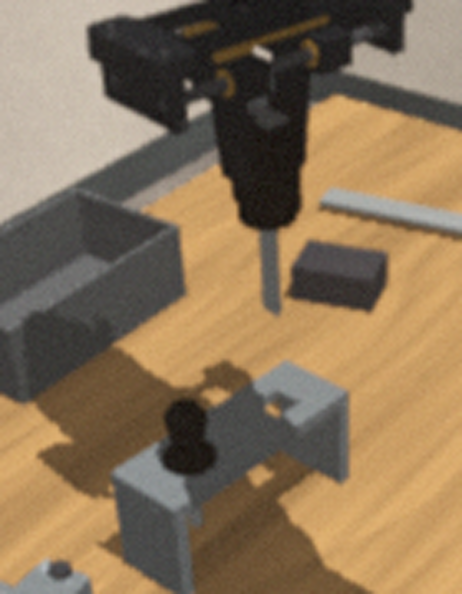

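View pics/o.png

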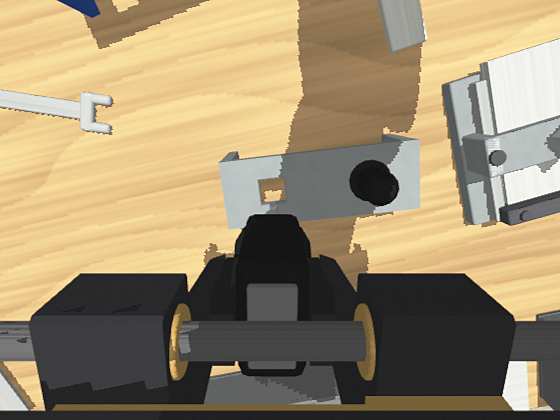

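Emit:
carry_out(moves=[{"dx": 30, "dy": -5, "dz": 0, "yaw": -7}, {"dx": 75, "dy": -14, "dz": 0, "yaw": -15}, {"dx": 120, "dy": -22, "dz": 0, "yaw": -23}, {"dx": 165, "dy": -30, "dz": 0, "yaw": -31}, {"dx": 210, "dy": -38, "dz": 0, "yaw": -39}, {"dx": 245, "dy": -44, "dz": 0, "yaw": -46}, {"dx": 262, "dy": -47, "dz": 10, "yaw": -49}, {"dx": 262, "dy": -47, "dz": 30, "yaw": -49}, {"dx": 262, "dy": -47, "dz": 45, "yaw": -49}, {"dx": 262, "dy": -47, "dz": 50, "yaw": -49}, {"dx": 262, "dy": -47, "dz": 50, "yaw": -49}, {"dx": 262, "dy": -47, "dz": 50, "yaw": -49}])

```text
t: 15.3
ee_pos: [0.5912, 0.1148, 0.2001]
eef_rot: [[-0.592, 0.806, 0.0], [0.806, 0.592, -0.0], [-0.0, -0.0, -1.0]]
contact_force: [0.1, -0.1, -1.6]
finger_gap: 0.0236
```

```bash
python3 - <<'E'
from h import *
fx(); go([.5906,.1160,.20],126.3); crop(viewer.read_camera('side'),90,160,220,310,4,'pics/p_s.png')
crop(viewer.read_camera('top'),160,100,260,210,5.4,'pics/p_t.png')
c=Cam("side"); s=status.sense();R=np.array(s["eef_rot"]);p=np.array(s["ee_pos"])
print((c.proj(p+R@[0,0,.095])-[90,160])*4, (c.proj([.5906,.116,.084])-[90,160])*4)
snap("pics/p.png")
E
```

```text
15.3 [0.5912 0.1148 0.2001] 0.0236 F [ 0.0547 -0.0581 -1.5817] T [ 0.0672 -0.0036  0.0535]
fix [10.5832 -0.8939] ang 126.32887734157126 j7 112.3650929658742
go [1.3 0.2 0.1] yaw 0.03 | now [0.5912 0.1148 0.2001] ang 126.33
[247.4614 309.4192] [256.4585 344.3432]
```

View pics/p_s.png

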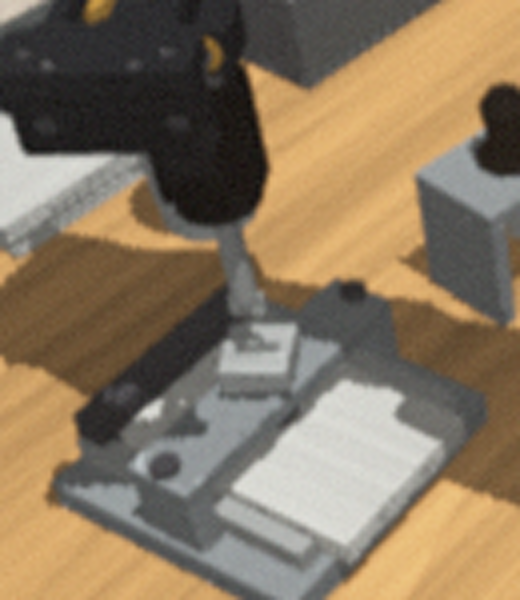

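View pics/p.png

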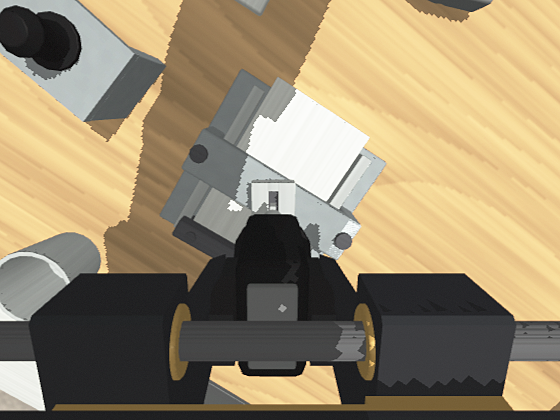

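```bash
python3 - <<'E'
from h import *
im=cv2.imread("pics/p.png"); crop(im,235,165,315,235,9,"pics/p1.png")
E
```

```text
(no output)
```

View pics/p1.png

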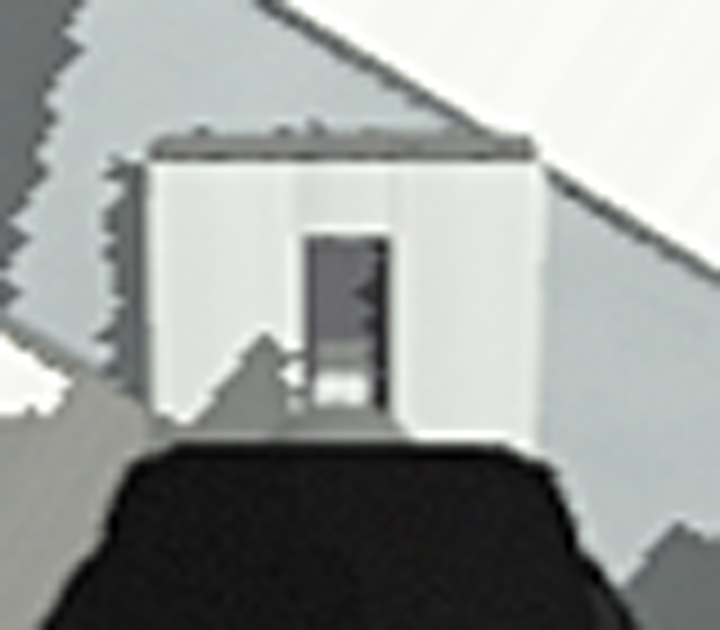

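```bash
python3 - <<'E'
from h import *
c=CamF("pics/p.npz"); s=status.sense();R=np.array(s["eef_rot"]);p=np.array(s["ee_pos"])
for u in ((303,235),(390,235),(303,400),(390,400),(150,160),(542,160)):
  X=c.plane((235+u[0]/9,165+u[1]/9),.084);print(u,(R.T@(X-p)*1000).round(2))
for u in ((247,285),(298,285)): print((R.T@(c.plane(u,p[2]+.043)-p)*1000).round(2))
E
```

```text
(303, 235) [ -2.35 -10.65 116.77]
(390, 235) [  4.64 -10.65 116.77]
(303, 400) [ -2.4    3.09 116.79]
(390, 400) [  4.69   3.1  116.79]
(150, 160) [-14.56 -16.79 116.77]
(542, 160) [ 16.76 -16.77 116.75]
[ -7.67 -15.9  -43.02]
[  8.16 -15.89 -43.03]
```

Emit:
carry_out(moves=[{"dx": 1, "dy": -0.7, "dz": 5, "yaw": 0}, {"dx": 1, "dy": -0.7, "dz": 10, "yaw": 0}, {"dx": 1, "dy": -0.7, "dz": 15, "yaw": 0}, {"dx": 1, "dy": -0.7, "dz": 18, "yaw": 0}, {"dx": 1, "dy": -0.7, "dz": 21, "yaw": 0}, {"dx": 1, "dy": -0.7, "dz": 24, "yaw": 0}, {"dx": 1, "dy": -0.7, "dz": 26, "yaw": 0}, {"dx": 1, "dy": -0.7, "dz": 26, "yaw": 0}])

```text
t: 16.25
ee_pos: [0.5897, 0.1159, 0.1737]
eef_rot: [[-0.593, 0.805, -0.0], [0.805, 0.593, -0.0], [0.0, -0.0, -1.0]]
contact_force: [-0.5, -0.5, -0.9]
finger_gap: 0.0238
```

```bash
python3 - <<'E'
from h import *
fx();  crop(viewer.read_camera('side'),90,160,220,310,4,'pics/q_s.png')
E
```

```text
16.25 [0.5897 0.1159 0.1737] 0.0238 F [-0.466  -0.4617 -0.9002] T [0.0885 0.0009 0.0079]
fix [9.1115 0.294 ] ang 126.40225514320697 j7 112.35931148017778
```

View pics/q_s.png

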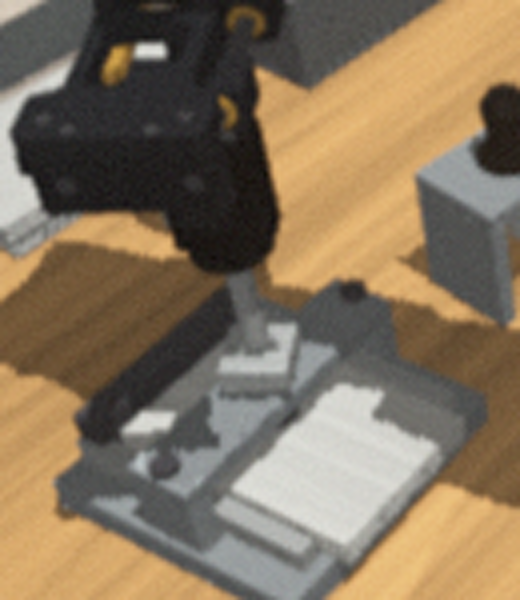

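Emit:
carry_out(moves=[{"dx": 0, "dy": 0, "dz": 1, "yaw": 0}, {"dx": 0, "dy": 0, "dz": 2, "yaw": 0}, {"dx": 0, "dy": 0, "dz": 3, "yaw": 0}, {"dx": 0, "dy": 0, "dz": 3, "yaw": 0}])

```text
t: 16.7
ee_pos: [0.59, 0.116, 0.1713]
eef_rot: [[-0.593, 0.805, 0.0], [0.805, 0.593, 0.0], [-0.0, 0.0, -1.0]]
contact_force: [0.1, 0.0, 0.2]
finger_gap: 0.0236
```

```bash
python3 -c "
from h import *
fx()"
```

```text
16.7 [0.59   0.116  0.1713] 0.0236 F [0.1457 0.01   0.2113] T [0.0696 0.1533 0.0149]
fix [9.4736 0.3697] ang 126.40155482848606 j7 112.3668517545475
```

Emit:
carry_out(moves=[{"dx": 0, "dy": 0, "dz": 1, "yaw": 0}, {"dx": 0, "dy": 0, "dz": 2, "yaw": 0}, {"dx": 0, "dy": 0, "dz": 2, "yaw": 0}])

```text
t: 17.0
ee_pos: [0.5907, 0.1163, 0.1708]
eef_rot: [[-0.593, 0.805, 0.002], [0.805, 0.593, 0.001], [-0.001, 0.002, -1.0]]
contact_force: [-2.7, -0.6, 11.3]
finger_gap: 0.0235
```

```bash
python3 -c "
from h import *
fx()"
```

```text
17.0 [0.5907 0.1163 0.1708] 0.0235 F [-2.7096 -0.6158 11.2705] T [-0.0385  0.8187  0.0198]
fix [10.1769  0.5979] ang 126.4018116535545 j7 112.37207726869306
```

Emit:
carry_out(moves=[{"dx": 0, "dy": 0, "dz": 0.2, "yaw": 4}, {"dx": 0, "dy": 0, "dz": 0.35, "yaw": 8}, {"dx": 0, "dy": 0, "dz": 0.5, "yaw": 12}, {"dx": 0, "dy": 0, "dz": 0.7, "yaw": 16}, {"dx": 0, "dy": 0, "dz": 0.9, "yaw": 20}, {"dx": 0, "dy": 0, "dz": 1.05, "yaw": 24}, {"dx": 0, "dy": 0, "dz": 1.2, "yaw": 28}, {"dx": 0, "dy": 0, "dz": 1.4, "yaw": 32}])

```text
t: 17.8
ee_pos: [0.5916, 0.1155, 0.17]
eef_rot: [[-0.074, 0.997, 0.004], [0.997, 0.074, 0.0], [-0.0, 0.004, -1.0]]
contact_force: [-1.6, -2.9, 13.0]
finger_gap: 0.0241
```

```bash
python3 -c "
from h import *
fx()
crop(viewer.read_camera('side'),90,160,220,310,4,'pics/r_s.png')"
```

```text
17.8 [0.5916 0.1155 0.17  ] 0.0241 F [-1.5586 -2.8887 12.9812] T [-0.53    0.5244  0.0829]
fix [11.011  -0.2394] ang 94.22934315666518 j7 84.53818301981859
```

View pics/r_s.png

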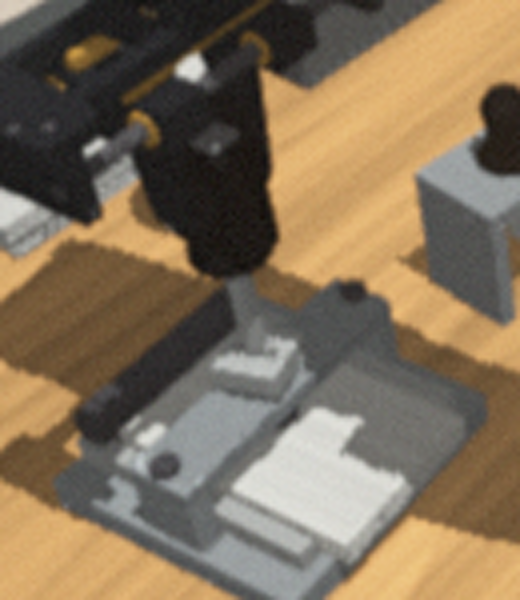

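Emit:
carry_out(moves=[{"dx": 0, "dy": 0, "dz": 0.2, "yaw": 4}, {"dx": 0, "dy": 0, "dz": 0.35, "yaw": 8}, {"dx": 0, "dy": 0, "dz": 0.5, "yaw": 12}, {"dx": 0, "dy": 0, "dz": 0.7, "yaw": 16}, {"dx": 0, "dy": 0, "dz": 0.9, "yaw": 20}, {"dx": 0, "dy": 0, "dz": 1.05, "yaw": 24}, {"dx": 0, "dy": 0, "dz": 1.2, "yaw": 28}, {"dx": 0, "dy": 0, "dz": 1.4, "yaw": 32}, {"dx": 0, "dy": 0, "dz": 1.55, "yaw": 36}, {"dx": 0, "dy": 0, "dz": 1.75, "yaw": 40}, {"dx": 0, "dy": 0, "dz": 1.9, "yaw": 44}, {"dx": 0, "dy": 0, "dz": 2.1, "yaw": 48}, {"dx": 0, "dy": 0, "dz": 2.3, "yaw": 52}])

```text
t: 19.15
ee_pos: [0.5912, 0.115, 0.1676]
eef_rot: [[0.741, 0.672, 0.003], [0.672, -0.741, -0.0], [0.002, 0.002, -1.0]]
contact_force: [-2.6, -2.5, 15.5]
finger_gap: 0.0239
```

```bash
python3 -c "
from h import *
fx()"
```

```text
19.15 [0.5912 0.115  0.1676] 0.0239 F [-2.6485 -2.4565 15.5038] T [-0.7576  1.0147  0.0481]
fix [10.5253 -0.7308] ang 42.222942058421445 j7 40.06240885977461
```

Emit:
carry_out(moves=[{"dx": 0, "dy": 0, "dz": 0.2, "yaw": 4}, {"dx": 0, "dy": 0, "dz": 0.35, "yaw": 8}, {"dx": 0, "dy": 0, "dz": 0.5, "yaw": 12}, {"dx": 0, "dy": 0, "dz": 0.6, "yaw": 15}, {"dx": 0, "dy": 0, "dz": 0.75, "yaw": 18}])

```text
t: 19.65
ee_pos: [0.591, 0.1151, 0.1669]
eef_rot: [[0.912, 0.411, 0.002], [0.411, -0.912, -0.0], [0.002, 0.001, -1.0]]
contact_force: [-3.5, -2.2, 15.6]
finger_gap: 0.0235
```

```bash
python3 -c "
from h import *
fx()"
```

```text
19.65 [0.591  0.1151 0.1669] 0.0235 F [-3.5303 -2.1892 15.6249] T [-0.8231  1.2487  0.0761]
fix [10.3902 -0.6339] ang 24.264897119366353 j7 24.873755411758875
```

Emit:
carry_out(moves=[{"dx": 0, "dy": 0, "dz": 0.1, "yaw": 3}, {"dx": 0, "dy": 0, "dz": 0.25, "yaw": 6}, {"dx": 0, "dy": 0, "dz": 0.25, "yaw": 6}])

```text
t: 19.95
ee_pos: [0.591, 0.1151, 0.1668]
eef_rot: [[0.949, 0.314, 0.002], [0.314, -0.949, -0.0], [0.002, 0.001, -1.0]]
contact_force: [-5.2, -2.7, 17.7]
finger_gap: 0.0235
```

```bash
python3 -c "
from h import *
fx()"
```

```text
19.95 [0.591  0.1151 0.1668] 0.0235 F [-5.1742 -2.7398 17.7341] T [-0.7409  1.3442  0.1938]
fix [10.3969 -0.6078] ang 18.315646808978983 j7 19.86007399491732
```

Emit:
carry_out(moves=[{"dx": 0, "dy": 0, "dz": 0, "yaw": 3}, {"dx": 0, "dy": 0, "dz": 0, "yaw": 6}, {"dx": 0, "dy": 0, "dz": 0, "yaw": 6}])

```text
t: 20.25
ee_pos: [0.591, 0.1153, 0.1668]
eef_rot: [[0.977, 0.214, 0.002], [0.214, -0.977, 0.0], [0.002, 0.0, -1.0]]
contact_force: [-4.5, -2.1, 18.1]
finger_gap: 0.0236
```

```bash
python3 -c "
from h import *
fx()
snap('pics/s.png');crop(viewer.read_camera('side'),90,160,220,310,4,'pics/s_s.png')
crop(viewer.read_camera('top'),160,100,260,210,5.4,'pics/s_t.png')"
```

```text
20.25 [0.591  0.1153 0.1668] 0.0236 F [-4.4985 -2.0971 18.0753] T [-0.7428  1.4038  0.1687]
fix [10.4396 -0.4671] ang 12.329460890734364 j7 14.81361367356467
```

View pics/s_s.png

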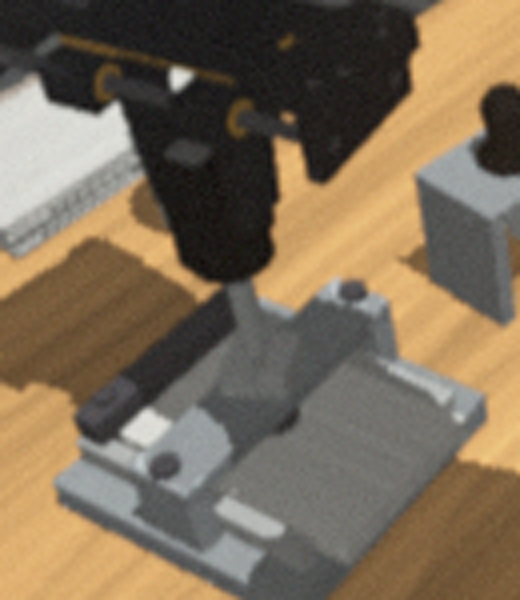

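View pics/s.png

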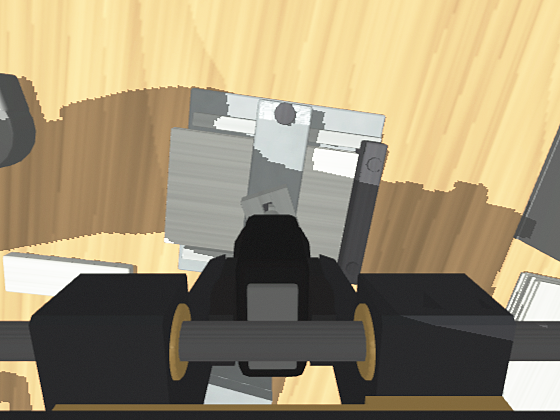

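```bash
python3 - <<'E'
from h import *
im=cv2.imread("pics/s.png"); crop(im,225,165,315,225,8,"pics/s1.png")
E
```

View pics/s1.png

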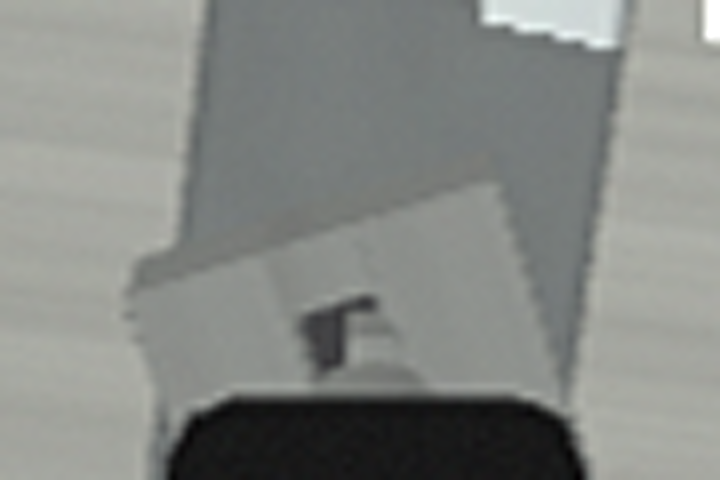

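```bash
python3 - <<'E'
from h import *
c=CamF("pics/s.npz")
f=lambda p:c.plane((225+p[0]/8,165+p[1]/8),.080)
A=lambda a,b:np.degrees(np.arctan2(*(f(b)-f(a))[1::-1]))
print("top edge-90",A((135,293),(495,183))-90,"side",A((495,183),(562,380)), "slot edge",A((262,255),(305,335)), A((345,235),(400,335)))
E
```

```text
top edge-90 -60.362828364594705 side -58.706988282390924 slot edge -50.53647716615682 -49.60729677137558
```

Emit:
carry_out(moves=[{"dx": 0, "dy": 0, "dz": 0, "yaw": 4}, {"dx": 0, "dy": 0, "dz": 0, "yaw": 8}, {"dx": 0, "dy": 0, "dz": 0, "yaw": 8}])

```text
t: 20.7
ee_pos: [0.591, 0.1154, 0.1668]
eef_rot: [[0.997, 0.076, 0.002], [0.076, -0.997, 0.0], [0.002, 0.0, -1.0]]
contact_force: [-5.2, -2.4, 17.3]
finger_gap: 0.0234
```

```bash
python3 -c "
from h import *
fx()
im=snap('pics/u.png');crop(im,225,165,315,225,8,'pics/u1.png')"
```

```text
20.7 [0.591  0.1154 0.1668] 0.0234 F [-5.2217 -2.3619 17.3499] T [-0.635   1.3431  0.2953]
fix [10.381  -0.2929] ang 4.3328400334841985 j7 8.080159572316003
```

View pics/u1.png

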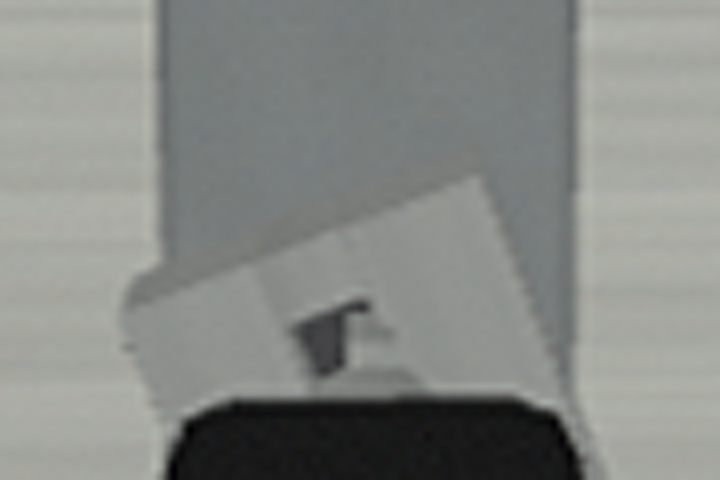

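Emit:
carry_out(moves=[{"dx": 0, "dy": 0, "dz": 0.1, "yaw": 4}, {"dx": 0, "dy": 0, "dz": 0.2, "yaw": 8}, {"dx": 0, "dy": 0, "dz": 0.2, "yaw": 8}])

```text
t: 21.05
ee_pos: [0.5915, 0.116, 0.1667]
eef_rot: [[0.998, -0.062, 0.003], [-0.062, -0.998, 0.001], [0.003, -0.001, -1.0]]
contact_force: [-4.3, -1.6, 16.9]
finger_gap: 0.024
```

```bash
python3 -c "
from h import *
fx()
im=snap('pics/v.png');crop(im,225,165,315,225,8,'pics/v1.png')
c=CamF('pics/u.npz')
f=lambda p:c.plane((225+p[0]/8,165+p[1]/8),.080)
A=lambda a,b:np.degrees(np.arctan2(*(f(b)-f(a))[1::-1]))
print(A((125,308),(480,178))-90,A((480,178),(562,365)))
"
```

```text
21.05 [0.5915 0.116  0.1667] 0.024 F [-4.31   -1.6303 16.94  ] T [-0.3617  1.1454  0.6977]
fix [10.904   0.2294] ang -3.5819879816204354 j7 1.419978873111122
-65.1884344674981 -61.97225115546911
```

View pics/v1.png

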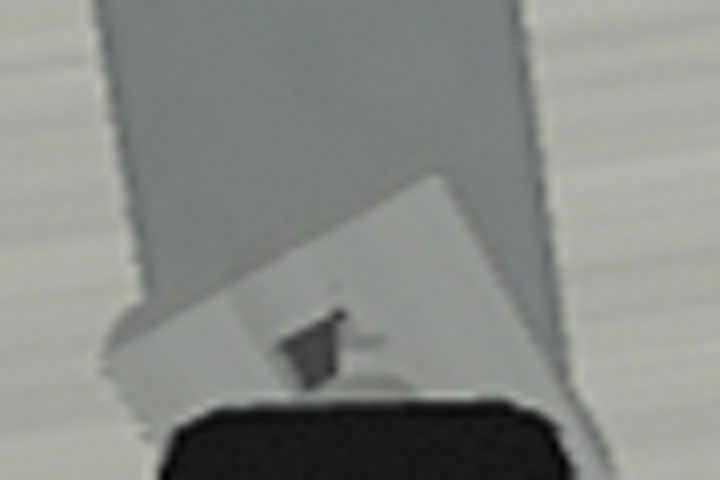

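Emit:
carry_out(moves=[{"dx": 0, "dy": 0, "dz": 0, "yaw": -4}, {"dx": 0, "dy": 0, "dz": 0, "yaw": -8}, {"dx": 0, "dy": 0, "dz": 0, "yaw": -12}, {"dx": 0, "dy": 0, "dz": 0, "yaw": -16}, {"dx": 0, "dy": 0, "dz": 0, "yaw": -16}])

```text
t: 21.6
ee_pos: [0.5913, 0.1155, 0.1668]
eef_rot: [[0.976, 0.216, 0.003], [0.216, -0.976, 0.001], [0.003, -0.0, -1.0]]
contact_force: [-2.9, -1.7, 16.6]
finger_gap: 0.0242
```

```bash
python3 -c "
from h import *
fx()
im=snap('pics/w.png')"
```

```text
21.6 [0.5913 0.1155 0.1668] 0.0242 F [-2.9117 -1.6858 16.5597] T [-0.4909  1.1206  0.0028]
fix [10.7537 -0.2355] ang 12.494308613664407 j7 14.964609209367739
```

View pics/w.png

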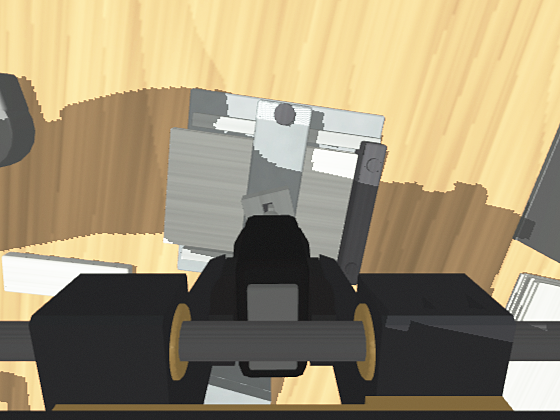

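Emit:
carry_out(moves=[{"dx": 0, "dy": 0, "dz": -5, "yaw": 0}, {"dx": 0, "dy": 0, "dz": -12, "yaw": 0}, {"dx": 0, "dy": 0, "dz": -25, "yaw": 0}, {"dx": 0, "dy": 0, "dz": -50, "yaw": 0}, {"dx": 0, "dy": 0, "dz": -75, "yaw": 0}, {"dx": 0, "dy": 0, "dz": -90, "yaw": 0}, {"dx": 0, "dy": 0, "dz": -90, "yaw": 0}, {"dx": 0, "dy": 0, "dz": -90, "yaw": 0}])

```text
t: 22.45
ee_pos: [0.5894, 0.1161, 0.2536]
eef_rot: [[0.977, 0.215, -0.001], [0.215, -0.977, 0.0], [-0.001, -0.0, -1.0]]
contact_force: [-0.8, 0.0, -2.2]
finger_gap: 0.0238
```

```bash
python3 -c "
from h import *
fx()
im=snap('pics/x.png');go([.5797,-.1499,.255],77.4)"
```

```text
22.45 [0.5894 0.1161 0.2536] 0.0238 F [-0.7829  0.0056 -2.2109] T [-0.0466  0.0813  0.0014]
fix [8.8828 0.535 ] ang 12.421676013922703 j7 11.729822104004054
go [-66.3 257.7  -1.9] yaw -64.98 | now [0.589 0.116 0.253] ang 12.42
```

View pics/x.png

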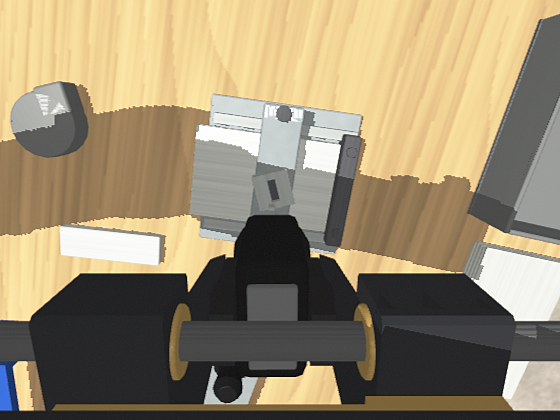

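```bash
python3 - <<'E'
from h import *
im=cv2.imread("pics/o.png"); crop(im,210,140,330,230,6,"pics/o1.png")
im=cv2.imread("pics/x.png"); crop(im,235,155,315,225,8,"pics/x1.png")
E
```

```text
(no output)
```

View pics/o1.png

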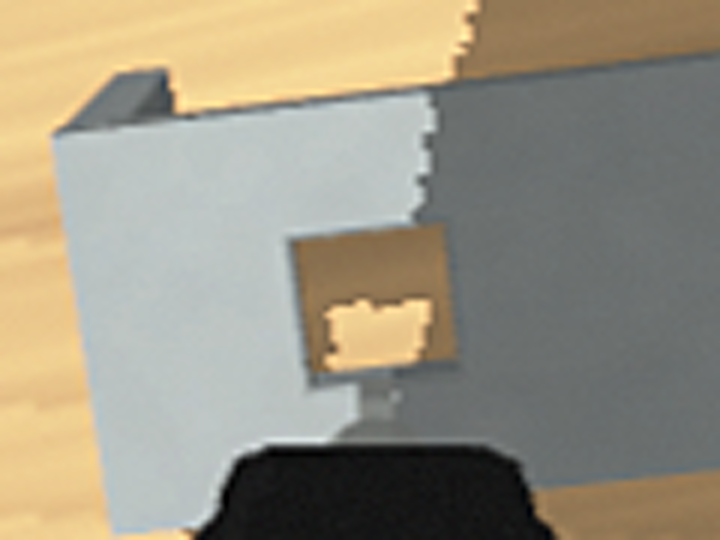

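View pics/x1.png

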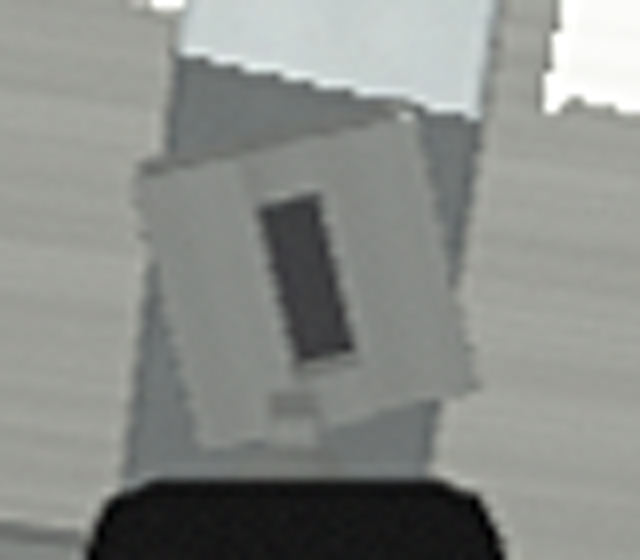

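Emit:
carry_out(moves=[{"dx": -8, "dy": 30, "dz": -3, "yaw": -8}, {"dx": -18, "dy": 70, "dz": -3, "yaw": -16}, {"dx": -29, "dy": 112, "dz": -3, "yaw": -24}, {"dx": -40, "dy": 155, "dz": -3, "yaw": -32}, {"dx": -51, "dy": 198, "dz": -3, "yaw": -40}, {"dx": -60, "dy": 235, "dz": -3, "yaw": -48}, {"dx": -66, "dy": 258, "dz": -3, "yaw": -56}, {"dx": -66, "dy": 258, "dz": -3, "yaw": -62}, {"dx": -66, "dy": 258, "dz": -3, "yaw": -65}, {"dx": -66, "dy": 258, "dz": -3, "yaw": -65}, {"dx": -66, "dy": 258, "dz": -3, "yaw": -65}, {"dx": -66, "dy": 258, "dz": -3, "yaw": -65}])

```text
t: 23.7
ee_pos: [0.5805, -0.1499, 0.2565]
eef_rot: [[0.219, 0.976, -0.001], [0.976, -0.219, 0.0], [-0.0, -0.001, -1.0]]
contact_force: [-1.0, -0.3, -2.3]
finger_gap: 0.0238
```

```bash
python3 - <<'E'
from h import *
A=lambda d:np.degrees(np.arctan2(d[1],d[0]))
c=CamF("pics/x.npz");f=lambda p:c.plane((235+p[0]/8,155+p[1]/8),.080)
S=[f(p) for p in [(258,208),(318,195),(355,352),(298,363)]];H=[f(p) for p in [(142,175),(408,115),(475,388),(203,448)]]
print("slot",A(S[3]-S[0]),A(S[2]-S[1]),"head",A(H[3]-H[0]),A(H[2]-H[1]),A(H[1]-H[0])-90,A(H[2]-H[3])-90,sum(S)/4,sum(H)/4)
im=snap("pics/y.png"); crop(im,210,140,330,230,6,"pics/y1.png")
c=CamF("pics/y.npz");fx()
o=CamF("pics/o.npz")
print("hole(o)",sum(o.plane((210+p[0]/6,140+p[1]/6),.08) for p in [(290,240),(443,225),(458,364),(310,385)])/4)
E
```

```text
slot -63.51981261381146 -64.40790396401651 head -65.90800947933472 -63.35559048500382 -64.787579342823 -64.73397409308679 [0.5908 0.1161 0.08  ] [0.5909 0.1157 0.08  ]
23.75 [ 0.5806 -0.1499  0.2567] 0.0233 F [ 0.1586  0.235  -1.352 ] T [ 0.0346 -0.0008 -0.0328]
fix [ -20.7479 -263.965 ] ang 77.37901845551865 j7 96.73683418665723
hole(o) [ 0.579  -0.1493  0.08  ]
```

View pics/y1.png

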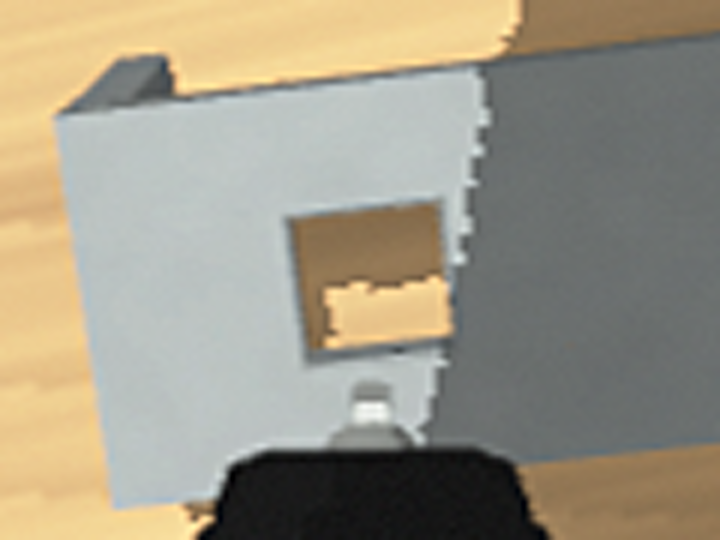

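```bash
python3 - <<'E'
from h import *
for n,p0 in (("o",[0.5794,-0.1502,0.2498]),("y",[0.5806,-0.1499,0.2567])):
    c=CamF(f"pics/{n}.npz"); s=status.sense();R=np.array(s["eef_rot"]);p=np.array(p0)
    for d in [(0,-.007,.095),(-.0015,-.007,.095),(.0015,-.007,.095)]: print(n,(c.proj(p+R@np.array(d))-[210,140])*6)
print("hole(y)",sum(c.plane((210+p[0]/6,140+p[1]/6),.08) for p in [(288,217),(440,200),(453,340),(307,362)])/4)
go([.5795,-.1497,.18],77.4)
E
```

```text
o [368.9763 389.1977]
o [355.5191 389.1966]
o [382.4335 389.1987]
y [368.8555 382.777 ]
y [355.4298 382.7854]
y [382.2814 382.7685]
hole(y) [ 0.5789 -0.1492  0.08  ]
go [-0.1 -1.1 76.7] yaw -0.02 | now [ 0.5806 -0.1499  0.2567] ang 77.38
```

Emit:
carry_out(moves=[{"dx": 0, "dy": -1.2, "dz": 25, "yaw": 0}, {"dx": 0, "dy": -1.2, "dz": 50, "yaw": 0}, {"dx": 0, "dy": -1.2, "dz": 68, "yaw": 0}, {"dx": 0, "dy": -1.2, "dz": 72, "yaw": 0}, {"dx": 0, "dy": -1.2, "dz": 72, "yaw": 0}])

```text
t: 24.25
ee_pos: [0.5794, -0.1497, 0.1848]
eef_rot: [[0.218, 0.976, -0.001], [0.976, -0.218, 0.0], [-0.0, -0.001, -1.0]]
contact_force: [-0.1, -0.4, -1.6]
finger_gap: 0.0239
```

```bash
python3 - <<'E'
from h import *
fx(); crop(viewer.read_camera('side'),180,80,300,240,3.7,'pics/z_s.png')
E
```

```text
24.25 [ 0.5794 -0.1497  0.1848] 0.0239 F [-0.1225 -0.3593 -1.5969] T [ 0.0183  0.014  -0.0063]
fix [ -21.9672 -263.7225] ang 77.39929991306178 j7 98.46384996104963
```

View pics/z_s.png

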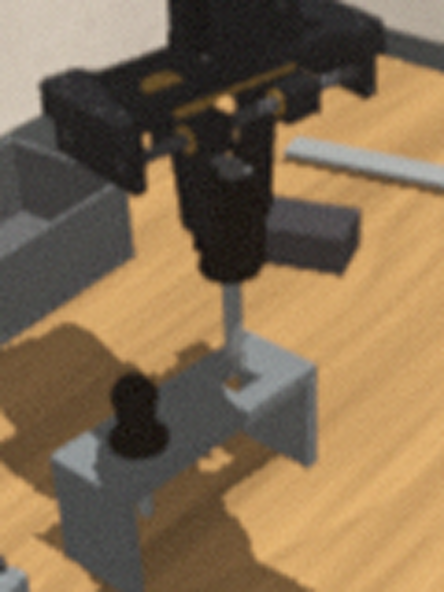

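Emit:
carry_out(moves=[{"dx": 0, "dy": 0, "dz": 5, "yaw": 0}, {"dx": 0, "dy": 0, "dz": 10, "yaw": 0}, {"dx": 0, "dy": 0, "dz": 15, "yaw": 0}, {"dx": 0, "dy": 0, "dz": 20, "yaw": 0}, {"dx": 0, "dy": 0, "dz": 20, "yaw": 0}])

```text
t: 24.8
ee_pos: [0.5791, -0.1498, 0.1643]
eef_rot: [[0.218, 0.976, -0.001], [0.976, -0.218, 0.0], [-0.0, -0.001, -1.0]]
contact_force: [-0.7, -0.5, -1.4]
finger_gap: 0.0236
```

```bash
python3 - <<'E'
from h import *
fx()
E
```

```text
24.8 [ 0.5791 -0.1498  0.1643] 0.0236 F [-0.6986 -0.5123 -1.3688] T [-0.0291 -0.0198 -0.0049]
fix [ -22.2891 -263.7462] ang 77.40412506359422 j7 99.01151543016246
```

In the hole with no contact; lowering to just above seating.

Emit:
carry_out(moves=[{"dx": 0, "dy": -0.3, "dz": 10, "yaw": 0}, {"dx": 0, "dy": -0.3, "dz": 20, "yaw": 0}, {"dx": 0, "dy": -0.3, "dz": 30, "yaw": 0}, {"dx": 0, "dy": -0.3, "dz": 40, "yaw": 0}, {"dx": 0, "dy": -0.3, "dz": 48, "yaw": 0}, {"dx": 0, "dy": -0.3, "dz": 54, "yaw": 0}, {"dx": 0, "dy": -0.3, "dz": 57, "yaw": 0}, {"dx": 0, "dy": -0.3, "dz": 57, "yaw": 0}])

```text
t: 25.6
ee_pos: [0.5792, -0.1499, 0.1078]
eef_rot: [[0.218, 0.976, -0.0], [0.976, -0.218, 0.0], [-0.0, -0.0, -1.0]]
contact_force: [-0.1, -0.8, -1.4]
finger_gap: 0.0236
```

```bash
python3 - <<'E'
from h import *
fx()
E
```

```text
25.6 [ 0.5792 -0.1499  0.1078] 0.0236 F [-0.1377 -0.7984 -1.4013] T [ 0.0343  0.0162 -0.0025]
fix [ -22.2077 -263.8557] ang 77.39815762288956 j7 100.52364249402554
```

Emit:
carry_out(moves=[{"dx": 0, "dy": 0, "dz": 1, "yaw": 0}, {"dx": 0, "dy": 0, "dz": 2, "yaw": 0}, {"dx": 0, "dy": 0, "dz": 3, "yaw": 0}, {"dx": 0, "dy": 0, "dz": 3, "yaw": 0}])

```text
t: 26.0
ee_pos: [0.5793, -0.1499, 0.1052]
eef_rot: [[0.218, 0.976, 0.0], [0.976, -0.218, -0.0], [0.0, 0.0, -1.0]]
contact_force: [0.8, -0.2, -1.3]
finger_gap: 0.0236
```

```bash
python3 - <<'E'
from h import *
fx()
E
```

```text
26.0 [ 0.5793 -0.1499  0.1052] 0.0236 F [ 0.8213 -0.2171 -1.3453] T [0.0226 0.0284 0.0223]
fix [ -22.0469 -263.8431] ang 77.40558479040892 j7 100.60297956093018
```

Emit:
carry_out(moves=[{"dx": 0, "dy": 0, "dz": 1, "yaw": 0}, {"dx": 0, "dy": 0, "dz": 1.5, "yaw": 0}, {"dx": 0, "dy": 0, "dz": 1.5, "yaw": 0}])

```text
t: 26.3
ee_pos: [0.5796, -0.15, 0.1049]
eef_rot: [[0.218, 0.976, 0.001], [0.976, -0.218, 0.0], [0.001, 0.001, -1.0]]
contact_force: [-1.9, 0.9, 9.1]
finger_gap: 0.0237
```

```bash
python3 - <<'E'
from h import *
fx()
E
```

```text
26.3 [ 0.5796 -0.15    0.1049] 0.0237 F [-1.8731  0.8994  9.1075] T [0.2901 0.821  0.0067]
fix [ -21.8192 -263.9533] ang 77.39209870362205 j7 100.6416877853252
```

Emit:
carry_out(moves=[{"dx": 0, "dy": 0, "dz": -1.5, "yaw": 0}, {"dx": 0, "dy": 0, "dz": -1.5, "yaw": 0}, {"dx": 0, "dy": 0, "dz": -1.5, "yaw": 0}, {"dx": 0, "dy": 0, "dz": -1.5, "yaw": 0}, {"dx": 0, "dy": 0, "dz": -1.5, "yaw": 0}], hand=-0.36)

```text
t: 26.8
ee_pos: [0.5793, -0.1499, 0.105]
eef_rot: [[0.218, 0.976, -0.0], [0.976, -0.218, 0.0], [-0.0, -0.0, -1.0]]
contact_force: [0.5, -0.4, -0.6]
finger_gap: 0.0595
```

Emit:
carry_out(moves=[{"dx": 0, "dy": 0, "dz": -15, "yaw": 0}, {"dx": 0, "dy": 0, "dz": -40, "yaw": 0}, {"dx": 0, "dy": 0, "dz": -80, "yaw": 0}, {"dx": 0, "dy": 0, "dz": -120, "yaw": 0}, {"dx": 0, "dy": 20, "dz": -150, "yaw": 0}, {"dx": 15, "dy": 40, "dz": -180, "yaw": 0}, {"dx": 35, "dy": 40, "dz": -195, "yaw": 0}, {"dx": 35, "dy": 40, "dz": -195, "yaw": 0}, {"dx": 35, "dy": 40, "dz": -195, "yaw": 0}, {"dx": 35, "dy": 40, "dz": -195, "yaw": 0}])

```text
t: 27.8
ee_pos: [0.6246, -0.1257, 0.2991]
eef_rot: [[0.22, 0.976, -0.002], [0.976, -0.22, -0.001], [-0.001, -0.002, -1.0]]
contact_force: [0.0, -0.3, -0.2]
finger_gap: 0.06
```

```bash
python3 - <<'E'
from h import *
fx()
im=snap("pics/A.png"); crop(viewer.read_camera('side'),90,120,290,310,3,'pics/A_s.png')
E
```

```text
27.8 [ 0.6246 -0.1257  0.2991] 0.06 F [ 0.031  -0.2921 -0.1829] T [ 0.0101  0.0146 -0.0361]
fix [  24.9366 -243.341 ] ang 77.31676323279993 j7 93.36932534331355
```

View pics/A.png

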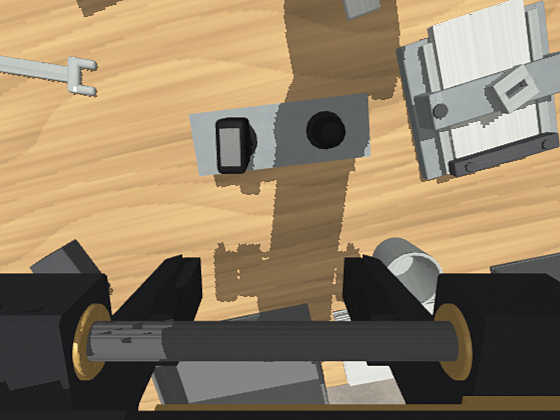

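View pics/A_s.png

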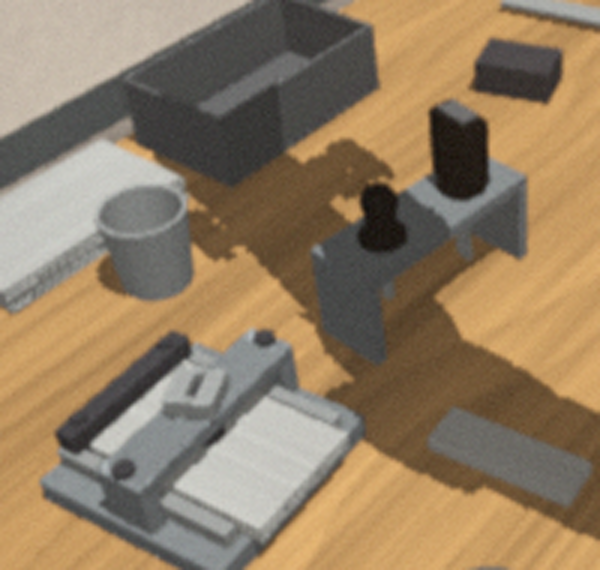

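```bash
python3 - <<'E'
from h import *
go([.595,.115,.235],94.5)
E
```

```text
go [228.3 -81.8  64.1] yaw -17.19 | now [ 0.6248 -0.1256  0.2991] ang 77.31
```

Emit:
carry_out(moves=[{"dx": 40, "dy": -15, "dz": 0, "yaw": -4}, {"dx": 85, "dy": -30, "dz": 0, "yaw": -8}, {"dx": 130, "dy": -47, "dz": 0, "yaw": -12}, {"dx": 175, "dy": -63, "dz": 20, "yaw": -17}, {"dx": 215, "dy": -77, "dz": 45, "yaw": -17}, {"dx": 228, "dy": -82, "dz": 64, "yaw": -17}, {"dx": 228, "dy": -82, "dz": 64, "yaw": -17}, {"dx": 228, "dy": -82, "dz": 64, "yaw": -17}, {"dx": 228, "dy": -82, "dz": 64, "yaw": -17}])

```text
t: 28.8
ee_pos: [0.5968, 0.1133, 0.2374]
eef_rot: [[-0.073, 0.997, 0.002], [0.997, 0.073, -0.001], [-0.001, 0.002, -1.0]]
contact_force: [-0.8, -0.5, 0.9]
finger_gap: 0.0597
```

```bash
python3 - <<'E'
from h import *
fx()
im=snap("pics/B.png"); crop(im,170,70,380,270,2.9,'pics/B1.png')
E
```

```text
28.8 [0.5968 0.1133 0.2374] 0.0597 F [-0.8013 -0.5311  0.9455] T [-0.004  -0.0351  0.0401]
fix [16.0066 -2.8908] ang 94.20170291474378 j7 85.55486264534309
```

View pics/B1.png

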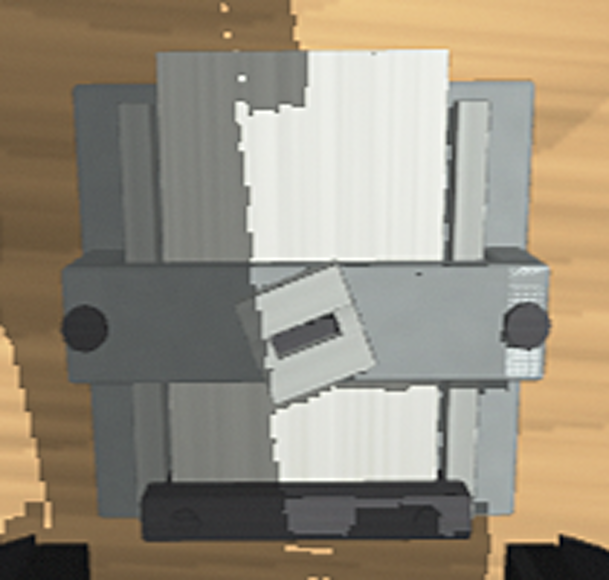

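```bash
python3 -c "
from cell import job
print(job.job_done())"
```

```text
the job is handed in; nothing more can be done
None
```

The job is handed in at about 29 s of the 72 s. As far as my checks show, all three parts are done, but the hand-in gave no verdict.

- **Blanks:** They are flush on the end stop. The near edges measure fixture x -69.3 mm against the nominal -70. The bed edge reads about 0.9 mm off in the same picture, so this agrees. The last picture shows no step between the blanks.
- **Push:** The first push moved only the upper blanks, because the fingertips are about level with the reported TCP, not 19 mm ahead as the text says. The second, lower push ended at about 15 N on the stop.
- **Screw:** I turned it about 101° clockwise with the bit pressed down at about 13–18 N. The bit tip ended at about 72 mm above the table, the stated home height. Over the last 8° of tool turn, the torque rose to 0.70 N m while the head stayed still, so it was at the hard stop. The slot angle did not change when I released it. Two earlier torque readings looked like the stop too soon; the pictures showed the head still turning, so I went on.
- **Tools:** The screwdriver stands upright in its own hole with the flange seated (about 9 N on contact). I did not touch the scraper or the look-alike racks.

At hand-in the arm was clear of everything. The highest force I read was about 19 N.

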